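# Nip the glued sanding block in the pump clamp

### The job

The sanding block has just been glued across its middle: lay it lengthwise on the wooden rest of the pump clamp, push it home until you feel it stop against the cork-faced fixed jaw, and let go of it. Then pump the clamp's orange trigger (it takes several strokes; never push the jaw or rod by hand) until the black spring pad presses on the block's end and is pushed in about half its travel, so that the red halves of its two pins are swallowed, and never so hard that the pad bottoms. The jaw backs off if the trigger is released, so finish while still holding the trigger forward, and leave everything else where it stands.

Things in the scene. Friction and masses are not known exactly. Their poses are not given: they have to be found in the camera images.
- sanding_block: Loose reddish-brown cork-backed sanding block, 58 mm (x) by 108 mm (y, its long axis) by 32 mm high, about 90 g; origin at the centre of its underside, z up. Starts flat on the table.
- clamp: Pump clamp fixed to the table; place and direction vary. Origin: under the middle of its 110 mm wide, 16 mm thick plywood board (x -0.200 to 0.190). Frame: +x from trigger end to fixed jaw, the clamping direction; z up. Blue brackets at x -0.074 and -0.187, to z 0.068, guide the push rod (10 x 12 mm bar at z 0.055).
- fixed_jaw_face (a point): Centre of the cork face of the blue fixed jaw, at (0.160, 0, 0.052) in the clamp's frame. The jaw is 70 mm wide and reaches up to z = 0.085.
- pad_face (a point): Centre of the front face of the black spring pad (56 wide, 36 high, 8 mm thick) before the blue moving jaw, at z = 0.055 in the clamp's frame. Starts at clamp x = -0.005 to 0.015, 37 to 57 mm short of a block that is home; pumping carries it along +x, at most to 0.080.
- pad (a joint): How far the pad is pushed back towards its jaw, m: 0 = free, 0.022 = bottomed. Spring 0.7 N per mm: half travel, 0.011, is about 7.7 N on the block. Two pins between pad and jaw show bare steel next to the pad, red next to the jaw; at half travel the red has gone into the jaw.
- trigger (a joint): Trigger travel along clamp +x, m: 0 = back (rest), 0.020 = full stroke. A light spring (1.2 to 2.4 N) returns it. Going forward it carries rod, jaw and pad along, nearly 1:1 (about 1 mm lost per stroke); going back it slides freely over the rod. Pushing takes about 4 N before the pad touches, 10 to 12 N at half pad travel.
- trigger_grip (a point): Middle of the orange trigger's upright post, at (-0.150 + trigger value, 0, 0.1125) in the clamp's frame. The post is 14 mm thick along clamp x, 28 mm wide, free from z = 0.086 to its top at 0.1375; nothing near it is higher than 0.086. Pinch it from above across clamp x and push and pull it along x, or push it with a finger.
- sample_pot_b: Bystander: small white and yellow paint pot, 53 mm across, 58 mm high; origin at the centre of its underside. Loose.
- sample_pot_c: Bystander: small white and green paint pot, 53 mm across, 58 mm high; origin at the centre of its underside. Loose.
- sample_pot_a: Bystander: small white and red-brown paint pot, 53 mm across, 58 mm high; origin at the centre of its underside. Loose.
- rest_top (a point): Middle of the top of the wooden rest strip, at (0.080, 0, 0.036) in the clamp's frame. The strip is 160 mm long (clamp x 0 to 0.160), 36 mm wide. The block lies on it, long axis along clamp x, overhanging it on both sides; home against the fixed jaw its centre is at clamp x = 0.106.
- jaw: The blue moving jaw (60 mm wide, 14 mm thick) with push rod and pad; origin at the pad face's place when the pad is free, so 32 mm ahead of the jaw's front. Rod friction of 2 N keeps it where it is pumped to, but when the trigger is let back it backs off with it until the pad spring presses no more than about 2 N (3 mm).
There are look-alikes about, which are no part of the job. Several things have the shape of the sanding_block; the one meant has the colours described above.

How it is judged:
By the outcome, as a careful person would: the job done as asked, in the order asked, and still so for the second after the job is handed in, while the arm keeps its last pose, push and grip.
It also fails if it takes over 64 s, if anything falls off the work surface, if the arm or the gripper's body presses on something with over 40 N, if the wrist force passes 120 N, or if a joint passes its speed limit or range.

### The arm

A 6-joint arm with a two-finger parallel gripper is mounted at the origin on a cart in front of the work surface, level with it; the furniture and walls round the work are solid. World frame = base frame: x ahead of the robot, y to its left, z up, the work surface at z = 0. Lengths are in mm, angles in rad, forces in N, time in s.
With the tool pointing down it reaches from about 275 to 1000 mm from the base axis. Payload 8.4 kg.
Tool frame: the origin (TCP) lies between the finger pads; the fingertips stand r.nose_length ahead of it and the grasp point (between the pads) lies 8 mm behind it (r.nose_length is the distance from the TCP to the fingertips, in mm); y points along the fingers, x is the direction in which the jaws open and shut, and the axes are right-handed (so a half turn about y gives the same grasp; the last joint's range is limited). The gripper opens to 85 mm and grips with 20 to 120 N. Pads are 22 mm wide; open, the fingers measure 114 mm over their backs; the gripper's body (76 mm by 85 mm) begins 54 mm behind the grasp point. The pads swing forward as they close: fully open they stand 13 mm farther back than shut.
Start: joints at [1.204, 0.353, 1.633, -0, 1.155, -0.002], TCP at [222.975, 583.875, 214.281] pointing down, gripper open.
Joint ranges: [-2.63, 2.63], [-0.92, 2.1], [0.06, 2.66], [-1.3, 4.44], [0, 2.69], [-3.02, 3.02]. Speed limits (rad/s): [2.22, 2.22, 2.79, 3.14, 3.14, 3.14].

### API

Orientations are given as [roll, pitch, yaw] about the fixed x, y, z axes, in that order (R = Rz(yaw) Ry(pitch) Rx(roll)).
In Python, from rig import r, cams, order gives the robot as it stands. The module is installed in compiled form; this text tells all that it offers.
- The arm moves only by the shell command python3 -m crank 'ROWS' [FORCE]. ROWS is JSON, a list of rows, each a list of 7 numbers: the turn, a rotation vector about the tool's x, y, z in degrees, then the shift along the tool's x, y, z in cm, then the opening, from -1 (shut) to 1 (fully open). A call has exactly 10 rows; each row shifts and turns the pose as measured when the row begins, along the tool's axes as they then stand; what a row does not reach is not made up. A row lasts 1/12 s, in which the tool goes at most 41.7 mm and 7.16 degrees, less where a joint would pass 70% of its speed; a pose out of reach is approached as far as the arm can. A call with a gripper value outside its range is refused whole. The fingers move at their own pace and stop on an object; FORCE is the grip in N (left out, the last holds). Time passes only in rows, so rows that do not move let the fingers close, or fill a call up. It gives the time, the measured TCP pose, the force and the opening at its end, in the units of the state.
- r.sense(): the state, without advancing time (a new reading comes with each control period).
- cams.grab_frame(name): name is "scene" or "top" or "wrist"; returns the picture (400x640x3 uint8, blue, green, red); there is no depth.
- cams.camera_info(name): a dict with "intrinsics" (3x3 intrinsics, pixels), "view" (4x4, takes a point from world to camera coordinates); the wrist camera has in their place "hand_eye" (4x4, takes a point from camera to tool coordinates, whose origin is the TCP and whose axes are the tool frame's). Camera axes: x right, y up, looking along -z (the intrinsics and any distortion apply to the point x, -y, -z); pixel columns grow to the right and rows downward; lengths in mm; the calibration is good to about 2 mm. The wrist camera is an equidistant fisheye: a pixel r from the principal point sees the ray r / f radians off the axis. A picture is of the moment at which its call begins: read the wrist's pose just before it. camera_info takes no time and is no camera call.
- order.sign_off(): hands the job in, once; it reports no verdict.
The state is a dict: "clock": time; "qpos": joint angles; "qvel": joint speeds; "joint_efforts": joint torques, N m; "eef_pos": TCP position; "tcp_rot": TCP orientation; "contact_force": force on the tool from outside, world axes, zero at the start; "wrist_torque": the same for the moment, N m; "opening": opening from 0.0 (shut) to 1.0 (fully open).
Only numpy, scipy, OpenCV 4.12 (cv2) and the standard library are available. Lean on these libraries where they do the work, as an engineer would, in place of code of your own. Each camera call takes 0.05 s, during which the arm holds its last target.

## Working session

There is one attempt and no reset: what is moved stays moved. The work goes in short steps, Python scripts to look and compute and a shell command to move; the robot and the scene stay as the last step left them, time stands still between calls to the robot, and variables do not carry over. Pictures are saved under pics/ and viewed, and the job is handed in when it is done.

```bash
mkdir -p pics
python3 - <<'E'
from rig import r,cams,order
import cv2,numpy as np
np.set_printoptions(precision=4,suppress=True)
print(r.sense(), r.nose_length)
for n in ["scene","top","wrist"]:
    im=cams.grab_frame(n); cv2.imwrite(f"pics/{n}0.png",im); print(n,cams.camera_info(n))
E
```

```text
{'clock': 0.0, 'qpos': array([ 1.2036,  0.3537,  1.6341, -0.    ,  1.1552, -0.0024]), 'qvel': array([-0.0002, -0.0012, -0.0019, -0.0011,  0.0001, -0.0003]), 'joint_efforts': array([  0.0009, -60.524 , -34.2071,   0.0002,   0.0093,  -0.    ]), 'eef_pos': array([222.8063, 583.4036, 213.5266]), 'tcp_rot': array([-1.5708,  0.0014,  1.206 ]), 'contact_force': array([1.3074, 1.1332, 1.4988]), 'wrist_torque': array([-0.0018, -0.054 ,  0.0281]), 'opening': 0.9987797564893259} 11.0
scene {'intrinsics': array([[499.8163,   0.    , 317.9756],
       [  0.    , 499.8163, 197.0228],
       [  0.    ,   0.    ,   1.    ]]), 'view': array([[    0.7564,    -0.654 ,     0.0096,  -513.5511],
       [    0.4855,     0.5713,     0.6618,  -260.8106],
       [   -0.4383,    -0.4959,     0.7497, -1155.4547],
       [    0.    ,     0.    ,     0.    ,     1.    ]])}
top {'intrinsics': array([[368.1959,   0.    , 320.0314],
       [  0.    , 368.1959, 200.9203],
       [  0.    ,   0.    ,   1.    ]]), 'view': array([[   0.0123,   -0.9998,   -0.0148, -150.4407],
       [   0.9976,    0.0113,    0.068 , -598.414 ],
       [  -0.0678,   -0.0156,    0.9976, -961.2838],
       [   0.    ,    0.    ,    0.    ,    1.    ]])}
wrist {'intrinsics': array([[309.7069,   0.    , 321.9768],
       [  0.    , 309.7069, 200.0745],
       [  0.    ,   0.    ,   1.    ]]), 'hand_eye': array([[   1.    ,    0.0001,    0.    ,   -0.8482],
       [  -0.    ,    0.3179,   -0.9481, -160.9002],
       [  -0.0001,    0.9481,    0.3179,   82.1487],
       [   0.    ,    0.    ,    0.    ,    1.    ]])}
```

View pics/scene0.png

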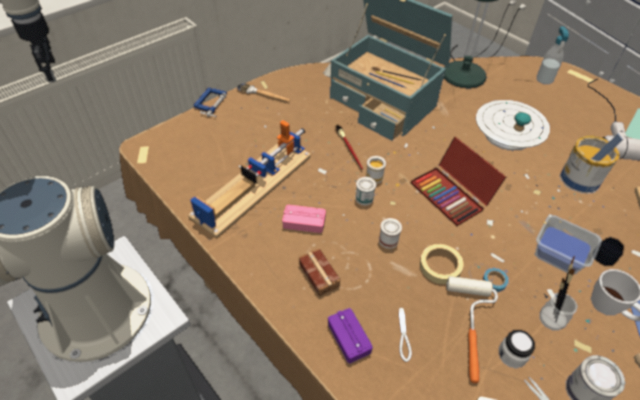

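View pics/top0.png

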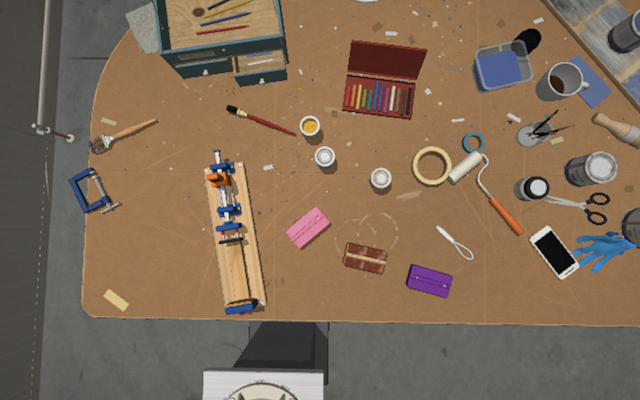

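View pics/wrist0.png

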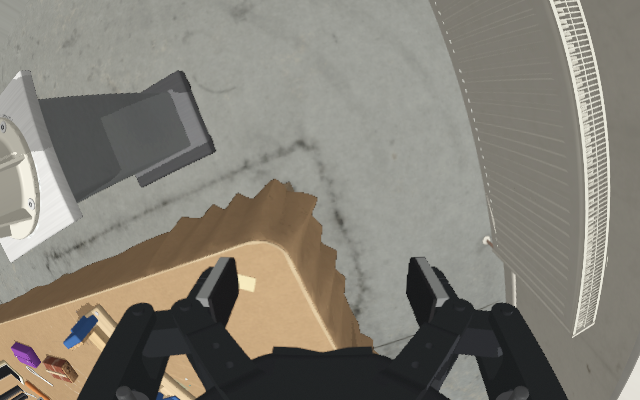

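The candidates for the block are pink (top px 308,228), purple (430,281) and reddish-brown with a pale glue band (366,258). The description fits the brown one. The clamp's trigger is at (217,180) and its fixed jaw at (241,305) in the top view. Next I'll measure these and check a close crop.

```bash
cat > h.py <<'E'
import numpy as np,cv2
from rig import r,cams,order
from scipy.spatial.transform import Rotation as Ro
np.set_printoptions(precision=2,suppress=True)
def ray(name,uv,info=None,pose=None):
    c=cams.camera_info(name);K=c['intrinsics'];u=np.array([(uv[0]-K[0,2])/K[0,0],(uv[1]-K[1,2])/K[1,1]])
    if name=='wrist':
        t=np.hypot(*u);d=np.array([u[0]/t*np.sin(t),-u[1]/t*np.sin(t),-np.cos(t)]) if t>0 else np.array([0,0,-1.])
        H=c['hand_eye'];p,e=pose;R=Ro.from_euler('xyz',e).as_matrix()
        return R@H[:3,3]+p, R@(H[:3,:3]@d)
    V=c['view'];d=np.array([u[0],-u[1],-1.])
    return -V[:3,:3].T@V[:3,3], V[:3,:3].T@d
def onz(name,uv,z,pose=None):
    o,d=ray(name,uv,pose=pose); return o+d*(z-o[2])/d[2]
def proj(name,P,pose=None):
    c=cams.camera_info(name);K=c['intrinsics']
    if name=='wrist':
        H=c['hand_eye'];p,e=pose;R=Ro.from_euler('xyz',e).as_matrix()
        q=H[:3,:3].T@(R.T@(np.array(P)-p)-H[:3,3])
        v=np.array([q[0],-q[1],-q[2]]);t=np.arctan2(np.hypot(v[0],v[1]),v[2]);h=np.hypot(v[0],v[1])
        return np.array([K[0,2]+K[0,0]*t*v[0]/h,K[1,2]+K[1,1]*t*v[1]/h])
    q=c['view'][:3,:3]@np.array(P)+c['view'][:3,3]
    return np.array([K[0,2]-K[0,0]*q[0]/q[2],K[1,2]+K[1,1]*q[1]/q[2]])
def tri(a,b):
    (o1,d1),(o2,d2)=a,b
    A=np.stack([d1,-d2],1);s=np.linalg.lstsq(A,o2-o1,rcond=None)[0]
    p,q=o1+s[0]*d1,o2+s[1]*d2; return (p+q)/2,np.linalg.norm(p-q)
E
python3 - <<'E'
from h import *
t=cv2.imread('pics/top0.png');s=cv2.imread('pics/scene0.png')
a=cv2.resize(t[140:320,190:470],None,fx=2.8,fy=2.8,interpolation=cv2.INTER_CUBIC)
cv2.imwrite('pics/c1.png',a)
b=cv2.resize(s[110:300,180:350],None,fx=3.15,fy=3.15,interpolation=cv2.INTER_CUBIC)
cv2.imwrite('pics/c2.png',b)
for n,im,(x,y) in [('top',t,(352,254)),('scene',s,(315,265))]: print(im[y,x],cv2.cvtColor(im,cv2.COLOR_BGR2HSV)[y,x])
E
```

```text
[ 97 116 132] [ 16  68 132]
[ 98 134 174] [ 14 111 174]
```

View pics/c1.png

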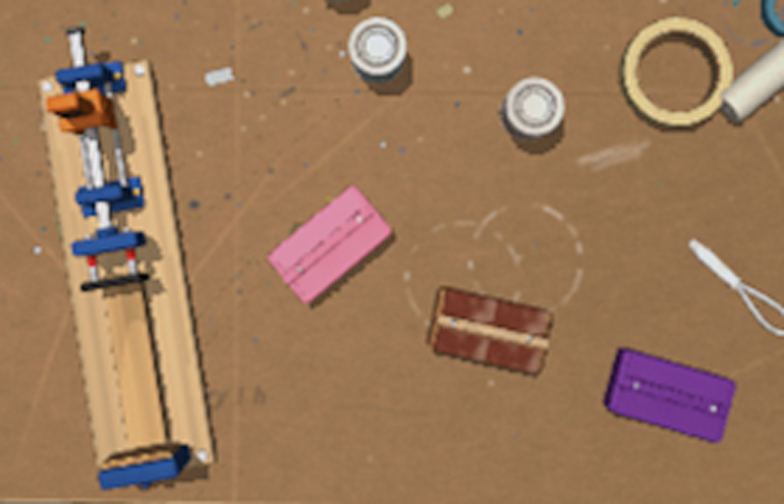

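View pics/c2.png

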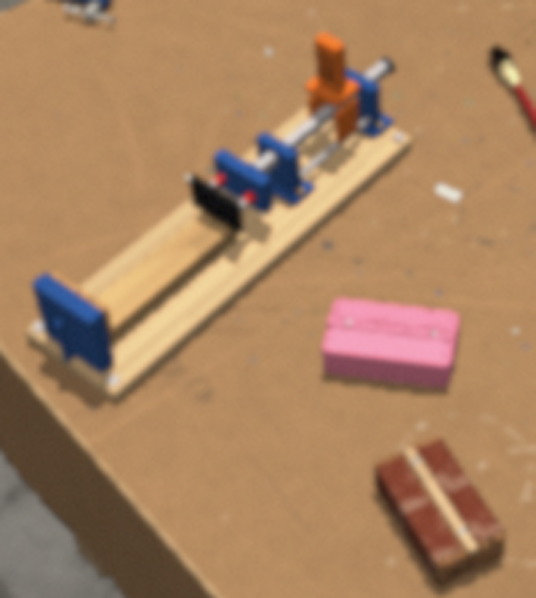

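The crop confirms the choice: the brown block with the pale band is at about top px (366,258). Next are the rays.

Run:
```python
from h import *
t=cv2.imread('pics/top0.png')
c=cams.camera_info('top')['view'];print('cam',-c[:3,:3].T@c[:3,3])
f=lambda x,y:(x/2.8+190-.32,y/2.8+140-.32)
B={k:onz('top',f(*v),16) for k,v in dict(FL=(40,82),FR=(150,60),NR=(214,460)).items()}
for k,v in B.items():print(k,v)
d=B['NR']-B['FR'];print('len',np.linalg.norm(d),np.degrees(np.arctan2(d[1],d[0])),'w',np.linalg.norm(B['FL']-B['FR']))
hsv=cv2.cvtColor(t,cv2.COLOR_BGR2HSV)
hsv2=cv2.cvtColor(cv2.resize(t[230:290,330:400],None,fx=8,fy=8,interpolation=cv2.INTER_CUBIC),cv2.COLOR_BGR2HSV)
cv2.imwrite('pics/blk.png',cv2.resize(t[230:290,330:400],None,fx=8,fy=8,interpolation=cv2.INTER_CUBIC))
m=cv2.inRange(hsv2,(0,100,0),(12,255,150))|cv2.inRange(hsv2,(170,100,0),(180,255,150))
m=cv2.morphologyEx(m,cv2.MORPH_CLOSE,np.ones((45,45),np.uint8))
cs=max(cv2.findContours(m,0,2)[0],key=cv2.contourArea)
rc=cv2.minAreaRect(cs);pts=cv2.boxPoints(rc)/8+np.array([330,230])-.44
P=np.array([onz('top',p,32) for p in pts]);print(pts,P,P.mean(0),np.linalg.norm(P-np.roll(P,1,0),axis=1))
for i in range(2):
  e=P[i+1]-P[i];print(np.degrees(np.arctan2(e[1],e[0])))
```

```text
cam [ 533.63 -158.66  997.43]
FL [683.32 171.21  16.  ]
FR [705.77  65.34  16.  ]
NR [327.4   -4.97  16.  ]
len 384.84452570505726 -169.47357821773278 w 108.21947843801772
[[341.44 264.62]
 [346.92 241.25]
 [387.32 250.71]
 [381.84 274.08]] [[ 434.21 -201.18   32.  ]
 [ 494.74 -214.94   32.  ]
 [ 471.63 -319.95   32.  ]
 [ 411.39 -305.81   32.  ]] [ 452.99 -260.47   32.  ] [107.09  62.08 107.52  61.87]
-12.805999759729717
-102.41469136668206
```

View pics/blk.png

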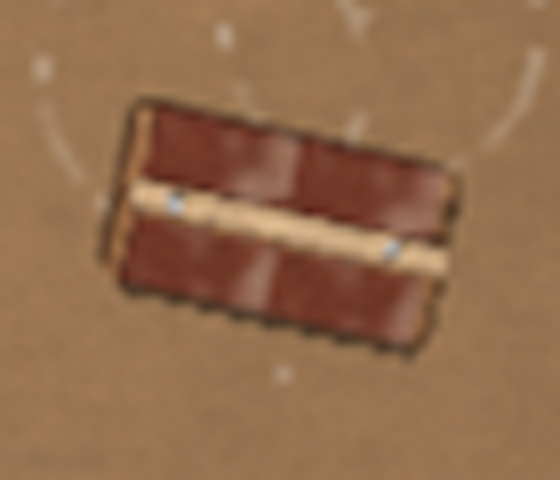

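```bash
cat > plan.py <<'E'
from h import *
import sys
# plan.py x y z yawdeg n  : rows needed (assuming tool down)
def go(tx,ty,tz,yaw,n):
    s=r.sense();p=s['eef_pos'];e=s['tcp_rot'];y0=np.degrees(e[2]);R=Ro.from_euler('xyz',e).as_matrix()
    dy=(yaw-y0+180)%360-180
    Rt=Ro.from_euler('xyz',[-np.pi/2,0,np.radians(yaw)]).as_matrix()
    rv=np.degrees(Ro.from_matrix(R.T@Rt).as_rotvec())
    print('pos',p,'rot',np.degrees(e),'F',s['contact_force'],'op',s['opening'],'t',s['clock'],'q',s['qpos'])
    print('tool rotvec total',rv,' total shift in tool cm',R.T@(np.array([tx,ty,tz])-p)/10)
    d=(np.array([tx,ty,tz])-p)/n/10
    for i in range(n):
        Ri=R@Ro.from_rotvec(np.radians(rv*i/n)).as_matrix()
        print(i+1,(rv/n).round(1),(Ri.T@d).round(2))
if __name__=='__main__': go(*map(float,sys.argv[1:5]),int(sys.argv[5]))
E
python3 plan.py 480 40 290 -12 16
```

```text
pos [222.86 583.52 213.72] rot [-90.     0.06  69.1 ] F [-0.49  0.02  0.32] op 1.0015363071724033 t 0.15 q [ 1.2   0.35  1.63 -0.    1.16 -0.  ]
tool rotvec total [ 0.04 81.1  -0.05]  total shift in tool cm [-41.61  -7.58 -43.41]
1 [ 0.   5.1 -0. ] [-2.6  -0.47 -2.71]
2 [ 0.   5.1 -0. ] [-2.35 -0.47 -2.93]
3 [ 0.   5.1 -0. ] [-2.08 -0.47 -3.13]
4 [ 0.   5.1 -0. ] [-1.8  -0.47 -3.3 ]
5 [ 0.   5.1 -0. ] [-1.5  -0.47 -3.45]
6 [ 0.   5.1 -0. ] [-1.19 -0.48 -3.57]
7 [ 0.   5.1 -0. ] [-0.87 -0.48 -3.66]
8 [ 0.   5.1 -0. ] [-0.54 -0.48 -3.72]
9 [ 0.   5.1 -0. ] [-0.21 -0.48 -3.75]
10 [ 0.   5.1 -0. ] [ 0.12 -0.48 -3.76]
11 [ 0.   5.1 -0. ] [ 0.45 -0.48 -3.73]
12 [ 0.   5.1 -0. ] [ 0.78 -0.48 -3.68]
13 [ 0.   5.1 -0. ] [ 1.1  -0.48 -3.59]
14 [ 0.   5.1 -0. ] [ 1.41 -0.48 -3.48]
15 [ 0.   5.1 -0. ] [ 1.72 -0.48 -3.34]
16 [ 0.   5.1 -0. ] [ 2.01 -0.48 -3.18]
```

```bash
python3 -m crank '[[0,5,0,-2.6,-0.5,-2.7,1],[0,5,0,-2.35,-0.5,-2.9,1],[0,5,0,-2.1,-0.5,-3.1,1],[0,5,0,-1.8,-0.5,-3.3,1],[0,5,0,-1.5,-0.5,-3.45,1],[0,5,0,-1.2,-0.5,-3.6,1],[0,5,0,-0.9,-0.5,-3.7,1],[0,5,0,-0.5,-0.5,-3.7,1],[0,5,0,-0.2,-0.5,-3.75,1],[0,5,0,0.1,-0.5,-3.75,1]]'; python3 plan.py 490 0 290 -12 10
```

```text
clock: 0.98
eef_pos: [381.5, 232.9, 261.7]
tcp_rot: [-1.573, 0.004, 0.305]
contact_force: [1.4, 0.9, 1.0]
opening: 0.998
pos [381.47 232.93 261.67] rot [-90.11   0.22  17.49] F [1.4  0.89 0.98] op 0.9984266364113532 t 0.9833 q [ 0.55  0.02  1.94 -0.    1.19  0.24]
tool rotvec total [ 0.16 29.49 -0.19]  total shift in tool cm [  3.34  -2.8  -25.48]
1 [ 0.   2.9 -0. ] [ 0.33 -0.28 -2.55]
2 [ 0.   2.9 -0. ] [ 0.46 -0.28 -2.53]
3 [ 0.   2.9 -0. ] [ 0.59 -0.28 -2.5 ]
4 [ 0.   2.9 -0. ] [ 0.72 -0.28 -2.47]
5 [ 0.   2.9 -0. ] [ 0.85 -0.28 -2.43]
6 [ 0.   2.9 -0. ] [ 0.97 -0.28 -2.38]
7 [ 0.   2.9 -0. ] [ 1.09 -0.28 -2.33]
8 [ 0.   2.9 -0. ] [ 1.21 -0.28 -2.27]
9 [ 0.   2.9 -0. ] [ 1.33 -0.28 -2.2 ]
10 [ 0.   2.9 -0. ] [ 1.44 -0.28 -2.13]
```

```bash
python3 -m crank '[[0,3,0,0.4,-0.3,-2.6,1],[0,3,0,0.5,-0.3,-2.5,1],[0,3,0,0.6,-0.3,-2.5,1],[0,3,0,0.7,-0.3,-2.5,1],[0,3,0,0.85,-0.3,-2.4,1],[0,3,0,1,-0.3,-2.4,1],[0,3,0,1.1,-0.3,-2.3,1],[0,3,0,1.2,-0.3,-2.3,1],[0,3,0,1.3,-0.3,-2.2,1],[0,0,0,0,0,0,1]]'
python3 - <<'E'
from h import *
s=r.sense();print(repr(s['eef_pos']),repr(s['tcp_rot']))
np.save('w1.npy',np.r_[s['eef_pos'],s['tcp_rot']])
cv2.imwrite('pics/w1.png',cams.grab_frame('wrist'))
E
```

```text
clock: 1.82
eef_pos: [480.0, 3.4, 291.3]
tcp_rot: [-1.575, -0.0, -0.202]
contact_force: [-0.1, 0.1, 0.1]
opening: 0.997
array([480.  ,   3.4 , 291.35]) array([-1.58, -0.  , -0.2 ])
```

View pics/w1.png

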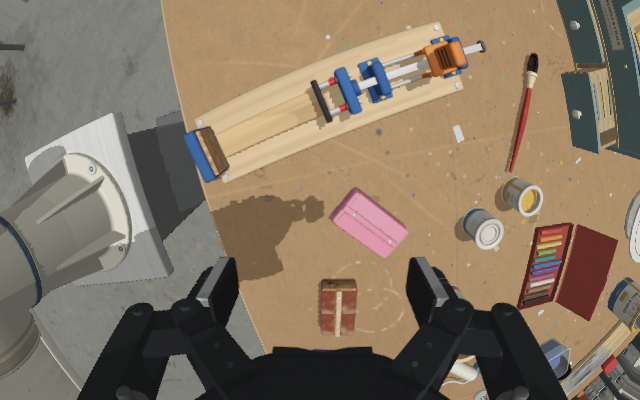

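Run:
```python
from h import *
t=cv2.imread('pics/w1.png')
cv2.imwrite('pics/w1a.png',cv2.resize(t[10:190,180:340],None,fx=3.3,fy=3.3,interpolation=cv2.INTER_CUBIC))
cv2.imwrite('pics/w1b.png',cv2.resize(t[10:190,300:500],None,fx=3.3,fy=3.3,interpolation=cv2.INTER_CUBIC))
cv2.imwrite('pics/w1c.png',cv2.resize(t[265:350,300:380],None,fx=6,fy=6,interpolation=cv2.INTER_CUBIC))
```

```text
(no output)
```

View pics/w1a.png

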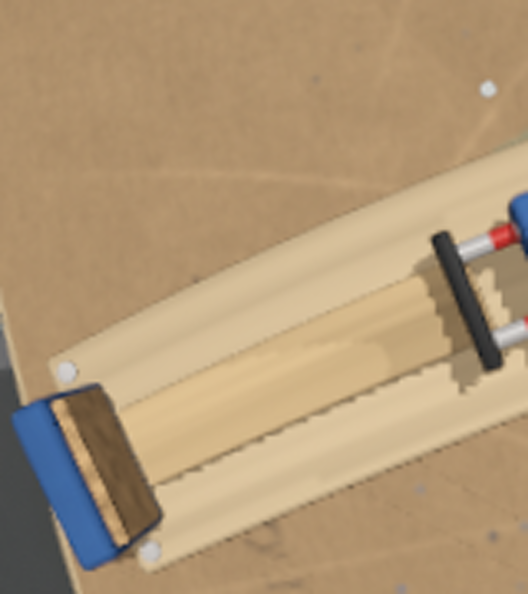

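View pics/w1b.png

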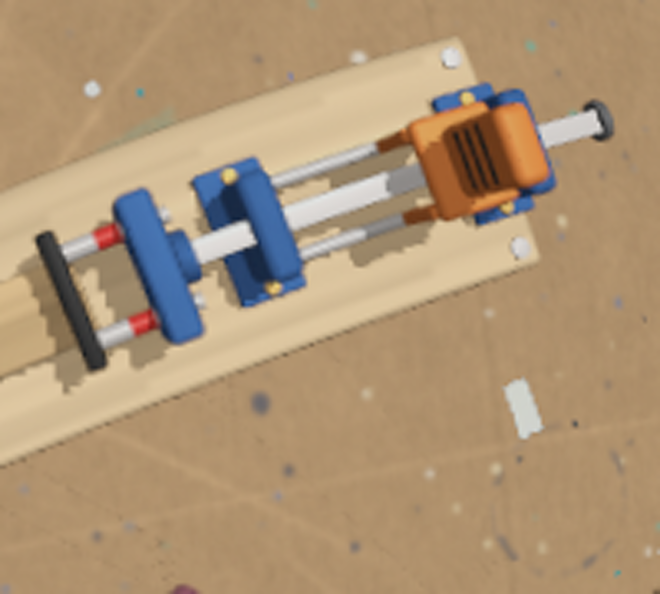

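View pics/w1c.png

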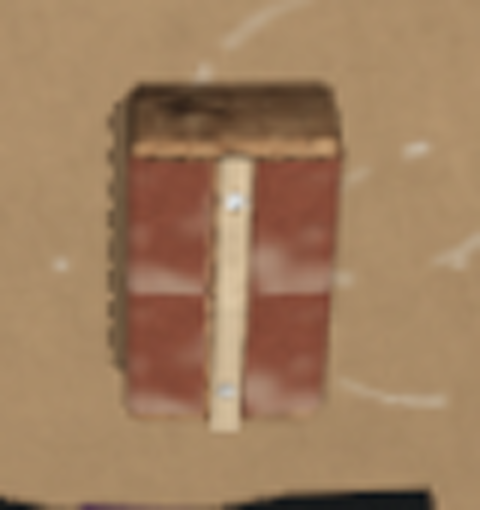

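Run:
```python
from h import *
w=np.load('w1.npy');pose=(w[:3],w[3:])
k=1/3.3
a=lambda x,y:onz('wrist',(x*k+180-.35,y*k+10-.35),16.5,pose)[:2]
b=lambda x,y:onz('wrist',(x*k+300-.35,y*k+10-.35),16.5,pose)[:2]
S=np.array([a(66,371),a(150,551),b(451,57),b(521,247)]);print('screws',S)
C=np.array([a(52,360),a(148,570),b(460,38),b(539,260)]);print('corners',C)
for Q in(S,C):
    v=Q[:2].mean(0)-Q[2:].mean(0);ax=np.degrees(np.arctan2(v[1],v[0]))
    u=(Q[1]-Q[0]+Q[3]-Q[2]);print('len',np.hypot(*v),'ang',ax,'ang from width',np.degrees(np.arctan2(u[1],u[0]))-90,'centre',Q.mean(0), 'w',np.linalg.norm(Q[1]-Q[0]),np.linalg.norm(Q[3]-Q[2]))
c=lambda x,y:onz('wrist',(x/6+300-.42,y/6+265-.42),32,pose)[:2]
P=np.array([c(130,157),c(340,157),c(326,413),c(126,413)]);print('blk',P,P.mean(0))
print('band',c(235,200),c(226,392))
for i,z in [((440,235),73),((490,365),73)]:
  print('pad',onz('wrist',(i[0]*k+180,i[1]*k+10),73,pose))
```

```text
screws [[314.6   92.88]
 [331.54   3.86]
 [679.41 162.44]
 [696.57  73.76]]
corners [[309.22  99.52]
 [328.    -4.54]
 [685.73 170.99]
 [704.72  67.03]]
len 371.52248000762376 ang -169.18234437460683 ang from width -169.1368190644141 centre [505.53  83.24] w 90.617004897595 90.3197509336945
len 383.34661747245514 ang -169.24740861703864 ang from width -169.71028811079947 centre [506.92  83.25] w 105.73908269264139 105.68233990827434
blk [[ 434.64 -210.35]
 [ 491.09 -222.67]
 [ 472.93 -319.07]
 [ 413.78 -305.75]] [ 453.11 -264.46]
band [ 460.2  -231.03] [ 444.86 -303.28]
pad [490.06 106.39  73.  ]
pad [498.25  55.43  73.  ]
```

```bash
python3 plan.py 453 -262 130 -12.3 10
```

```text
pos [479.11   4.85 290.96] rot [-90.21   0.06 -11.44] F [-0.29  0.23 -0.97] op 0.9984221217091052 t 1.8667 q [ 0.01  0.05  1.84 -0.    1.25  0.21]
tool rotvec total [ 0.21  0.86 -0.06]  total shift in tool cm [  2.75  16.19 -26.61]
1 [ 0.   0.1 -0. ] [ 0.28  1.62 -2.66]
2 [ 0.   0.1 -0. ] [ 0.28  1.62 -2.66]
3 [ 0.   0.1 -0. ] [ 0.28  1.62 -2.66]
4 [ 0.   0.1 -0. ] [ 0.29  1.62 -2.66]
5 [ 0.   0.1 -0. ] [ 0.29  1.62 -2.66]
6 [ 0.   0.1 -0. ] [ 0.29  1.61 -2.66]
7 [ 0.   0.1 -0. ] [ 0.3   1.61 -2.66]
8 [ 0.   0.1 -0. ] [ 0.3   1.61 -2.66]
9 [ 0.   0.1 -0. ] [ 0.31  1.61 -2.66]
10 [ 0.   0.1 -0. ] [ 0.31  1.61 -2.66]
```

```bash
python3 -m crank '[[0,0.1,0,0.3,1.6,-3,1],[0,0.1,0,0.3,1.6,-3,1],[0,0.1,0,0.3,1.6,-3,1],[0,0.1,0,0.3,1.6,-3,1],[0,0.1,0,0.3,1.6,-3,1],[0,0.1,0,0.3,1.7,-3,1],[0,0.1,0,0.3,1.7,-3,1],[0,0.1,0,0.3,1.7,-3,1],[0,0.1,0,0.3,1.7,-2.7,1],[0,0,0,0,0,0,1]]'
python3 - <<'E'
from h import *
s=r.sense();np.save('w2.npy',np.r_[s['eef_pos'],s['tcp_rot']])
cv2.imwrite('pics/w2.png',cams.grab_frame('wrist'))
E
python3 plan.py 453 -262 16 -12.3 6
```

```text
clock: 2.7
eef_pos: [451.3, -262.1, 136.6]
tcp_rot: [-1.567, -0.001, -0.197]
contact_force: [-1.6, 0.0, -0.3]
opening: 1.0
pos [ 451.53 -260.54  137.59] rot [-89.76  -0.08 -11.32] F [ 0.39  0.25 -0.2 ] op 0.9985594905176468 t 2.75 q [-0.53  0.28  1.93  0.01  0.93 -0.33]
tool rotvec total [-0.24  0.98  0.07]  total shift in tool cm [ 0.16 12.16 -0.17]
1 [-0.   0.2  0. ] [ 0.03  2.03 -0.03]
2 [-0.   0.2  0. ] [ 0.03  2.03 -0.03]
3 [-0.   0.2  0. ] [ 0.03  2.03 -0.02]
4 [-0.   0.2  0. ] [ 0.03  2.03 -0.02]
5 [-0.   0.2  0. ] [ 0.03  2.03 -0.02]
6 [-0.   0.2  0. ] [ 0.03  2.03 -0.02]
```

View pics/w2.png

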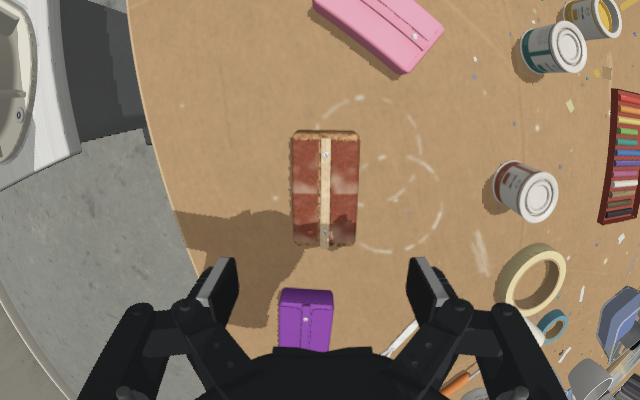

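Run:
```python
from h import *
w=np.load('w2.npy');pose=(w[:3],w[3:])
c=lambda x,y:onz('wrist',(x,y),32,pose)[:2]
P=np.array([c(294,138),c(359,138),c(357,245),c(294,245)]);print(P,P.mean(0))
a,b=c(326,137),c(325,247);print(a,b,(a+b)/2,np.hypot(*(a-b)),np.degrees(np.arctan2(*(a-b)[::-1])))
```

```text
[[ 436.81 -209.64]
 [ 491.76 -220.5 ]
 [ 473.5  -320.77]
 [ 414.19 -308.81]] [ 454.07 -264.93]
[ 463.95 -214.32] [ 442.96 -316.64] [ 453.45 -265.48] 104.45378441051773 78.40838885426037
```

```bash
python3 -m crank '[[0,0.1,0,0.1,2.2,-0.1,1],[0,0.1,0,0.1,2.2,-0.1,1],[0,0.1,0,0.1,2.2,-0.1,1],[0,0,0,0,2.2,-0.1,1],[0,0,0,0,2.2,0,1],[0,0,0,0,1.2,0,1],[0,0,0,0,0.6,0,1],[0,0,0,0,0,0,1],[0,0,0,0,0,0,-0.2],[0,0,0,0,0,0,-0.2]]' 40;  python3 plan.py 453.5 -264 15 -11.6 1
```

```text
clock: 3.58
eef_pos: [460.3, -253.0, 10.9]
tcp_rot: [-1.564, -0.007, -0.192]
contact_force: [-0.9, -0.1, 0.5]
opening: 0.752
pos [ 460.28 -252.96   10.9 ] rot [-89.64  -0.4  -11.  ] F [-0.92 -0.06  0.47] op 0.7515387854419179 t 3.5833 q [-0.51  0.49  1.99  0.01  0.66 -0.33]
tool rotvec total [-0.36  0.6   0.4 ]  total shift in tool cm [-0.45 -0.42 -1.21]
1 [-0.4  0.6  0.4] [-0.45 -0.42 -1.21]
```

```bash
python3 -m crank '[[0,0,0,0,0,0,1],[0,0,0,0,0,0,1],[-0.3,0.5,0.3,-0.25,-0.2,-0.6,1],[-0.1,0.1,0.1,-0.25,-0.2,-0.6,1],[0,0,0,0,0,0,1],[0,0,0,0,0,0,-0.2],[0,0,0,0,0,0,-0.2],[0,0,0,0,0,0,-0.2],[0,0,0,0,0,0,-0.2],[0,0,0,0,0,0,-0.2]]' 40;  python3 plan.py 453.5 -264 15 -11.6 1
```

```text
clock: 4.42
eef_pos: [454.5, -266.5, 19.5]
tcp_rot: [-1.574, -0.006, -0.205]
contact_force: [0.0, -0.1, 0.0]
opening: 0.398
pos [ 454.51 -266.55   19.46] rot [-90.2   -0.33 -11.73] F [ 0.05 -0.12  0.02] op 0.3980771122682347 t 4.4167 q [-0.53  0.47  1.99 -0.    0.68 -0.33]
tool rotvec total [ 0.2  -0.13  0.33]  total shift in tool cm [-0.15  0.44  0.23]
1 [ 0.2 -0.1  0.3] [-0.15  0.44  0.23]
```

Run:
```python
from h import *
cv2.imwrite('pics/w3.png',cams.grab_frame('wrist'))
s=cams.grab_frame('scene')
cv2.imwrite('pics/s3.png',cv2.resize(s[180:360,220:440],None,fx=3,fy=3,interpolation=cv2.INTER_CUBIC))
```

```text
(no output)
```

View pics/w3.png

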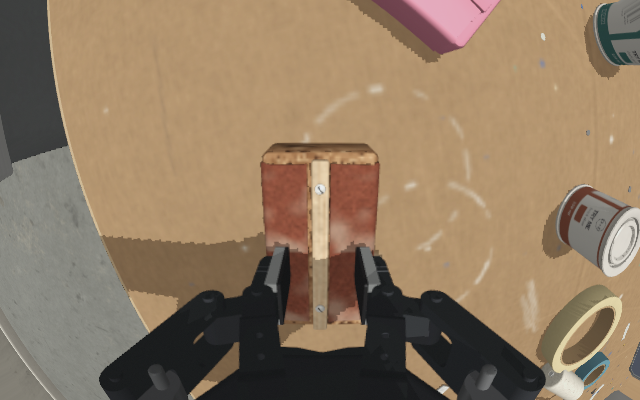

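View pics/s3.png

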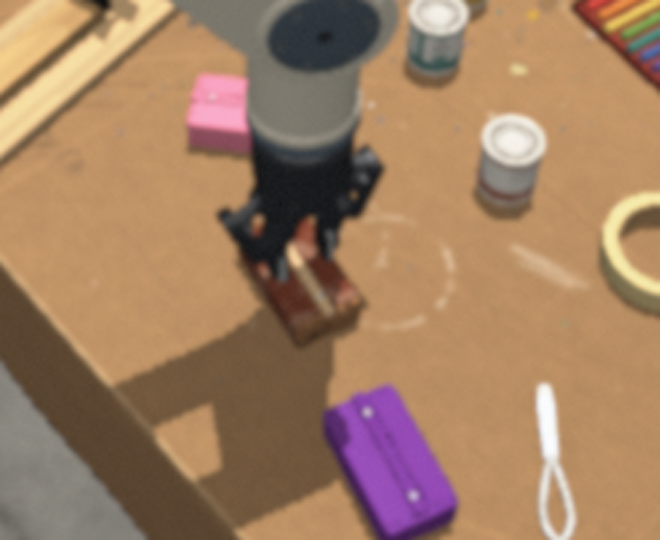

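Run:
```python
from h import *
s=r.sense();pose=(s['eef_pos'],s['tcp_rot']);R=Ro.from_euler('xyz',pose[1]).as_matrix()
print(s['eef_pos'],s['opening'])
for y in (11,0,-8):
  for x in (-17,17):
    for z in(-11,11): print(x,y,z,proj('wrist',pose[0]+R@np.array([x,y,z]),pose))
    P=pose[0]+R@np.array([x,y,0]);print('scene',(proj('scene',P)-[220,180])*3)
w=pose;c=lambda x,y,z=32:onz('wrist',(x,y),z,pose)[:2]
for z in (32,15,0): print(z,c(263,163,z),c(378,163,z),np.linalg.norm(c(263,163,z)-c(378,163,z)))
```

```text
[ 454.53 -266.49   19.44] 0.3993308829814501
-17 11 -11 [295.73 251.94]
-17 11 11 [294.52 219.58]
scene [281.36 290.04]
17 11 -11 [349.86 251.92]
17 11 11 [351.14 219.57]
scene [317.92 272.72]
-17 0 -11 [294.33 260.58]
-17 0 11 [292.93 226.87]
scene [281.31 282.6 ]
17 0 -11 [351.36 260.55]
17 0 11 [352.84 226.85]
scene [318.13 265.23]
-17 -8 -11 [293.23 267.44]
-17 -8 11 [291.66 232.72]
scene [281.28 277.12]
17 -8 -11 [352.53 267.4 ]
17 -8 11 [354.19 232.7 ]
scene [318.27 259.72]
32 [ 435.8  -210.86] [ 491.27 -222.46] 56.674666644109564
15 [ 431.91 -213.67] [ 493.75 -226.61] 63.18199432326235
0 [ 428.48 -216.15] [ 495.94 -230.26] 68.92375404016177
```

Run:
```python
import cv2
a=cv2.imread('pics/w3.png');cv2.imwrite('pics/w3z.png',cv2.resize(a[200:400,220:420],None,fx=3,fy=3,interpolation=cv2.INTER_CUBIC))
from rig import cams
s=cams.grab_frame('scene');cv2.imwrite('pics/s3z.png',cv2.resize(s[225:305,280:360],None,fx=7,fy=7,interpolation=cv2.INTER_CUBIC))
```

```text
(no output)
```

View pics/w3z.png

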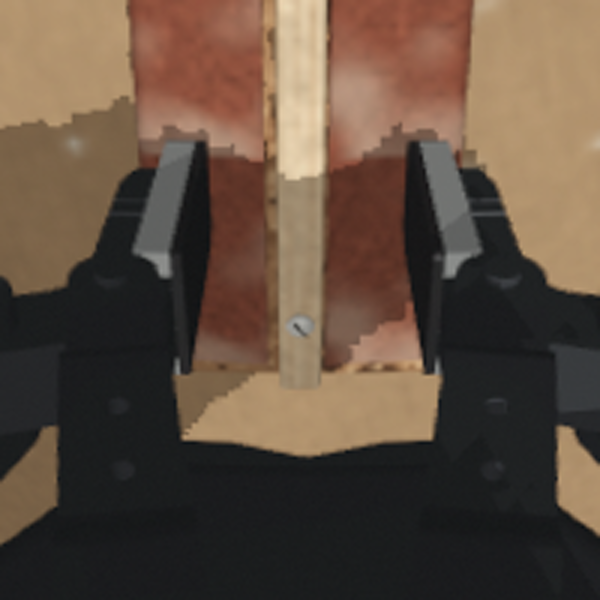

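View pics/s3z.png

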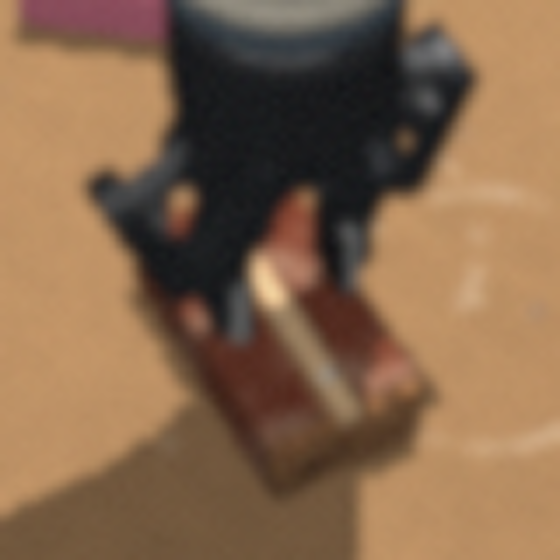

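```bash
python3 -m crank '[[0,0,0,0,0,0,1],[0,0,0,0,0,0,1],[0,0,0,0,0,0,1],[0,0,0,0,0,0,1],[0,0,0,0,0.3,0,1],[0,0,0,0,0.3,0,1],[0,0,0,0,0.3,0,1],[0,0,0,0,0,0,1],[0,0,0,0,0,0,1],[0,0,0,0,0,0,1]]' 40;  python3 plan.py 453.5 -264 15 -11.6 1
python3 - <<'E'
from h import *
cv2.imwrite('pics/w4.png',cv2.resize(cams.grab_frame('wrist')[140:400,180:460],None,fx=2.2,fy=2.2))
s=cams.grab_frame('scene');cv2.imwrite('pics/s4z.png',cv2.resize(s[225:305,280:360],None,fx=7,fy=7,interpolation=cv2.INTER_CUBIC))
E
```

```text
clock: 5.4
eef_pos: [454.4, -266.1, 8.9]
tcp_rot: [-1.574, -0.005, -0.204]
contact_force: [0.2, 0.3, 0.2]
opening: 1.002
pos [ 454.36 -266.08    8.89] rot [-90.18  -0.28 -11.69] F [0.21 0.34 0.22] op 1.0018540668739573 t 5.4 q [-0.53  0.49  1.99 -0.    0.65 -0.33]
tool rotvec total [ 0.18 -0.09  0.28]  total shift in tool cm [-0.12 -0.61  0.18]
1 [ 0.2 -0.1  0.3] [-0.12 -0.61  0.18]
```

View pics/w4.png

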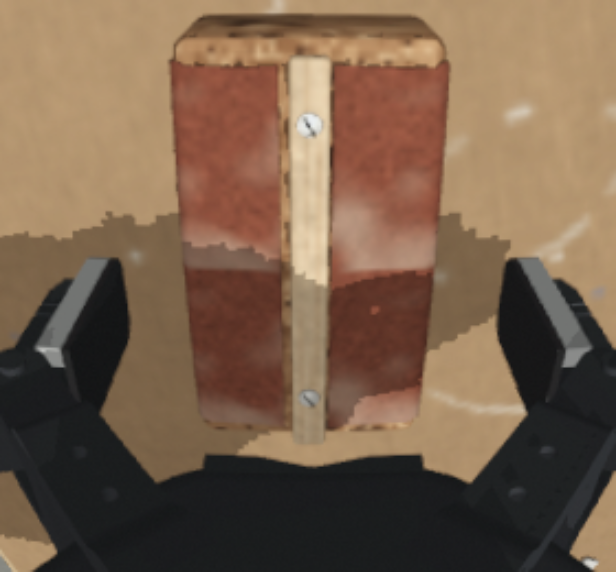

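View pics/s4z.png

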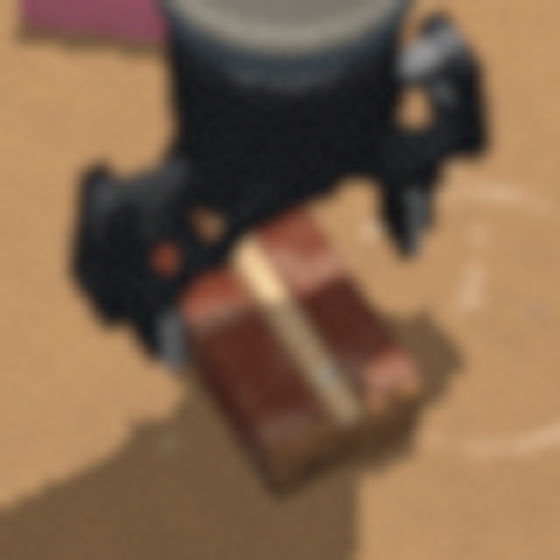

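Run:
```python
from h import *
s=r.sense();pose=(s['eef_pos'],s['tcp_rot']);R=Ro.from_euler('xyz',pose[1]).as_matrix()
for w,c in (((116/2.2+180,260/2.2+140),(170/7+280,368/7+225)),((518/2.2+180,260/2.2+140),(410/7+280,255/7+225))):
  P,e=tri(ray('wrist',w,pose=pose),ray('scene',c));print(P,e,'tool',R.T@(P-pose[0]))
for y in (11,-2,-15,-30,-45): print(y,proj('wrist',pose[0]+R@np.array([-42,y,11]),pose),(proj('scene',pose[0]+R@np.array([-42,y,0]))-[280,225])*7,(proj('scene',pose[0]+R@np.array([42,y,0]))-[280,225])*7)
```

```text
[ 409.03 -257.73   27.67] 5.669000213251037 tool [-46.12 -18.85  -1.  ]
[ 504.43 -277.69   25.89] 0.92846274365861 tool [ 51.33 -16.56  -1.19]
11 [253.82 219.32] [172.43 407.52] [381.84 308.01]
-2 [249.24 227.86] [171.8  387.34] [382.89 287.49]
-15 [244.06 237.6 ] [171.17 366.83] [383.96 266.64]
-30 [237.19 250.65] [170.42 342.74] [385.21 242.16]
-45 [229.18 266.1 ] [169.66 318.19] [386.49 217.22]
```

```bash
python3 -m crank '[[0,0,0,0,0.15,0,1],[0,0,0,0,0.15,0,1],[0,0,0,0,0.15,0,1],[0,0,0,0,0.15,0,1],[0,0,0,0,0.15,0,1],[0,0,0,0,0.1,0,1],[0,0,0,0,0.1,0,1],[0,0,0,0,0,0,0.5],[0,0,0,0,0,0,0.5],[0,0,0,0,0,0,0.5]]' 40;  python3 plan.py 453.5 -264 15 -11.6 1
python3 - <<'E'
from h import *
cv2.imwrite('pics/w5.png',cv2.resize(cams.grab_frame('wrist')[140:400,180:460],None,fx=2.2,fy=2.2))
E
```

```text
clock: 6.33
eef_pos: [454.7, -266.3, -1.3]
tcp_rot: [-1.574, -0.005, -0.204]
contact_force: [-0.0, -0.0, -0.8]
opening: 0.748
pos [ 454.68 -266.31   -1.35] rot [-90.19  -0.31 -11.69] F [-0.02 -0.03 -0.79] op 0.7477529348569802 t 6.3333 q [-0.53  0.51  1.99 -0.    0.63 -0.33]
tool rotvec total [ 0.19 -0.09  0.31]  total shift in tool cm [-0.15 -1.64  0.2 ]
1 [ 0.2 -0.1  0.3] [-0.15 -1.64  0.2 ]
```

View pics/w5.png

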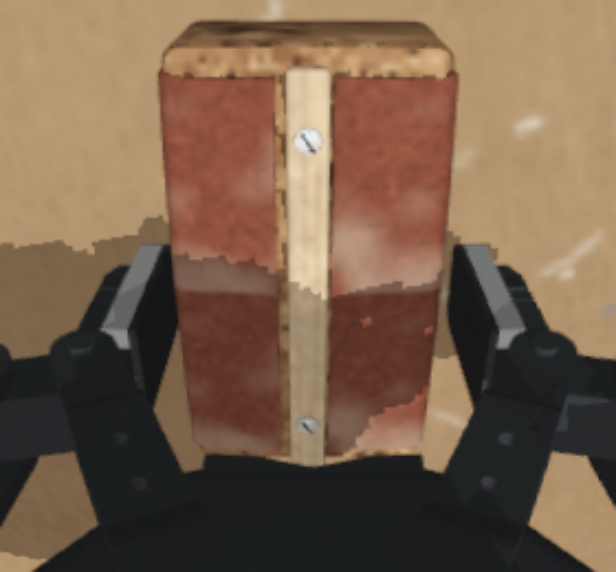

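```bash
python3 -m crank '[[0,0,0,0,0.15,0,0.5],[0,0,0,0,0.15,0,0.5],[0,0,0,0,0.1,0,0.5],[0,0,0,0,0.1,0,0.5],[0,0,0,0,0.1,0,0.5],[0,0,0,0,0,0,-0.2],[0,0,0,0,0,0,-0.2],[0,0,0,0,0,0,-0.2],[0,0,0,0,0,0,-0.2],[0,0,0,0,0,0,-0.2]]' 40;  python3 plan.py 453.5 -264 15 -11.6 1
python3 - <<'E'
from h import *
cv2.imwrite('pics/w6.png',cv2.resize(cams.grab_frame('wrist')[140:400,180:460],None,fx=2.2,fy=2.2))
E
```

```text
clock: 7.22
eef_pos: [454.9, -266.5, -7.6]
tcp_rot: [-1.574, -0.006, -0.204]
contact_force: [-0.1, 0.1, 0.7]
opening: 0.668
pos [ 454.92 -266.46   -7.55] rot [-90.2   -0.34 -11.69] F [-0.1   0.1   0.68] op 0.6678488421933011 t 7.2167 q [-0.53  0.52  1.99 -0.    0.62 -0.33]
tool rotvec total [ 0.2  -0.09  0.34]  total shift in tool cm [-0.18 -2.26  0.2 ]
1 [ 0.2 -0.1  0.3] [-0.18 -2.26  0.2 ]
```

View pics/w6.png

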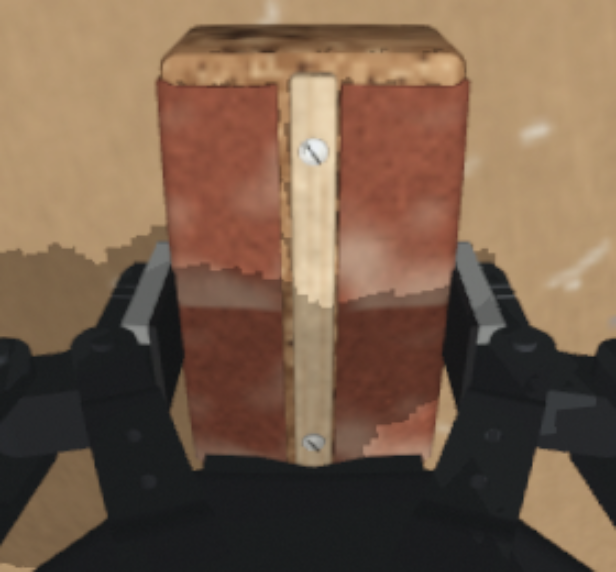

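```bash
python3 -m crank '[[0,0,0,0,-1,0,-0.2],[0,0,0,0,-2.5,0,-0.2],[0,0,0,0,-3.5,0,-0.2],[0,0,0,0,-3.5,0,-0.2],[0,0,0,0,-3,0,-0.2],[0,5,0,0,-2,1,-0.2],[0,5,0,-0.3,-1,2,-0.2],[0,5,0,-0.5,0,2.5,-0.2],[0,5,0,-1,0,2.5,-0.2],[0,5,0,-1.2,0,2.5,-0.2]]' 40;  python3 plan.py 417 66 140 -79.25 10
```

```text
clock: 8.1
eef_pos: [469.0, -156.6, 171.4]
tcp_rot: [-1.57, -0.01, -0.662]
contact_force: [0.6, -0.6, -0.5]
opening: 0.666
pos [ 468.99 -156.64  171.44] rot [-89.98  -0.57 -37.95] F [ 0.61 -0.58 -0.5 ] op 0.6660051985268932 t 8.1 q [-0.32  0.19  1.96 -0.    0.98  0.34]
tool rotvec total [-0.23 41.3   0.54]  total shift in tool cm [-17.82   2.97  14.36]
1 [-0.   4.1  0.1] [-1.78  0.3   1.44]
2 [-0.   4.1  0.1] [-1.88  0.3   1.3 ]
3 [-0.   4.1  0.1] [-1.97  0.3   1.17]
4 [-0.   4.1  0.1] [-2.05  0.3   1.02]
5 [-0.   4.1  0.1] [-2.12  0.3   0.87]
6 [-0.   4.1  0.1] [-2.17  0.3   0.72]
7 [-0.   4.1  0.1] [-2.22  0.31  0.56]
8 [-0.   4.1  0.1] [-2.25  0.31  0.4 ]
9 [-0.   4.1  0.1] [-2.27  0.31  0.23]
10 [-0.   4.1  0.1] [-2.29  0.31  0.07]
```

```bash
python3 -m crank '[[0,4.6,0,-2,0.3,1.6,-0.2],[0,4.6,0,-2.1,0.3,1.4,-0.2],[0,4.6,0,-2.2,0.3,1.3,-0.2],[0,4.6,0,-2.3,0.3,1.1,-0.2],[0,4.6,0,-2.4,0.3,0.9,-0.2],[0,4.6,0,-2.4,0.3,0.7,-0.2],[0,4.6,0,-2.4,0.3,0.5,-0.2],[0,4.6,0,-2.5,0.3,0.4,-0.2],[0,4.6,0,-2.5,0.3,0.2,-0.2],[0,0,0,0,0,0,-0.2]]' 40;  python3 plan.py 417 66 110 -79.25 5
python3 - <<'E'
from h import *
s=r.sense();np.save('w7.npy',np.r_[s['eef_pos'],s['tcp_rot']])
cv2.imwrite('pics/w7.png',cams.grab_frame('wrist'))
E
```

```text
clock: 8.93
eef_pos: [420.8, 79.2, 149.0]
tcp_rot: [-1.555, -0.008, -1.429]
contact_force: [0.0, -0.6, -0.7]
opening: 0.671
pos [420.78  79.23 149.01] rot [-89.09  -0.46 -81.86] F [ 0.01 -0.6  -0.66] op 0.6713730615509539 t 8.9333 q [ 0.19  0.12  2.11 -0.01  0.9   1.63]
tool rotvec total [-0.9  -2.6   0.48]  total shift in tool cm [ 1.23  3.9  -0.62]
1 [-0.2 -0.5  0.1] [ 0.25  0.78 -0.12]
2 [-0.2 -0.5  0.1] [ 0.25  0.78 -0.12]
3 [-0.2 -0.5  0.1] [ 0.25  0.78 -0.12]
4 [-0.2 -0.5  0.1] [ 0.25  0.78 -0.12]
5 [-0.2 -0.5  0.1] [ 0.25  0.78 -0.12]
```

View pics/w7.png

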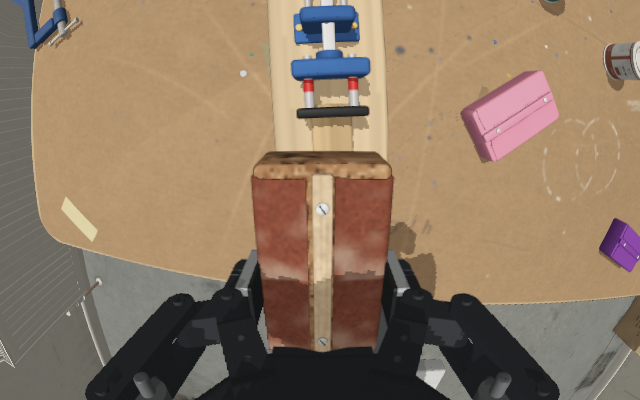

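```bash
python3 -m crank '[[-0.5,-1.3,0.3,0.6,0,-0.3,-0.2],[-0.3,-0.7,0.2,0.4,0,-0.2,-0.2],[0,-0.3,0,0.2,0.8,-0.1,-0.2],[0,0,0,0,1.2,0,-0.2],[0,0,0,0,1.5,0,-0.2],[0,0,0,0,2,0,-0.2],[0,0,0,0,2,0,-0.2],[0,0,0,0,1.5,0,-0.2],[0,0,0,0,0.5,0,-0.2],[0,0,0,0,0,0,-0.2]]' 40;  python3 plan.py 417 66 30 -79.25 5
python3 - <<'E'
from h import *
s=r.sense();np.save('w8.npy',np.r_[s['eef_pos'],s['tcp_rot']])
cv2.imwrite('pics/w8.png',cams.grab_frame('wrist'))
E
```

```text
clock: 9.82
eef_pos: [419.7, 59.4, 52.7]
tcp_rot: [-1.561, -0.003, -1.371]
contact_force: [-0.5, 0.2, -1.1]
opening: 0.665
pos [419.7   59.45  52.68] rot [-89.46  -0.17 -78.53] F [-0.45  0.18 -1.14] op 0.6653592477126479 t 9.8167 q [ 0.14  0.29  2.19 -0.    0.65  1.51]
tool rotvec total [-0.54  0.73  0.16]  total shift in tool cm [-0.7   2.26 -0.16]
1 [-0.1  0.1  0. ] [-0.14  0.45 -0.03]
2 [-0.1  0.1  0. ] [-0.14  0.45 -0.03]
3 [-0.1  0.1  0. ] [-0.14  0.45 -0.03]
4 [-0.1  0.1  0. ] [-0.14  0.45 -0.03]
5 [-0.1  0.1  0. ] [-0.14  0.45 -0.03]
```

View pics/w8.png

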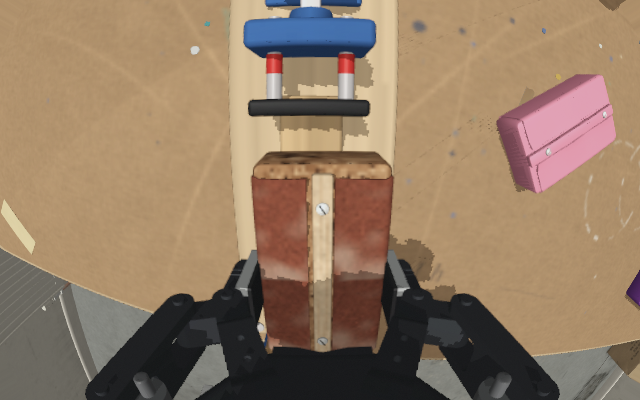

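Run:
```python
from h import *
w=np.load('w8.npy');pose=(w[:3],w[3:])
ex=np.array([np.cos(np.radians(-169.25)),np.sin(np.radians(-169.25))]);ey=np.array([-ex[1],ex[0]]);O=np.array([502,82.3])
for p,z in [((249,104),73),((369,104),73),((244,24),73),((375,24),73),((274,150),36),((343,150),36),((249,113),73),((369,113),73)]:
  q=onz('wrist',p,z,pose)[:2]-O;print(p,q@ex,q@ey)
print('tcp',(w[:2]-O)@ex,(w[:2]-O)@ey)
```

```text
(249, 104) 5.81585161860677 -26.79810520044208
(369, 104) 5.609193364763983 27.822776892335316
(244, 24) -32.363687473025195 -29.472877615771218
(375, 24) -32.21144185372493 29.98532114429597
(274, 150) 33.13738215596466 -21.03570980136402
(343, 150) 32.8420755692036 19.208475173157385
(249, 113) 9.995748422801302 -26.859851216671974
(369, 113) 9.748644427150081 27.94759609839992
tcp 85.12142886093667 7.098824285480705
```

```bash
python3 -m crank '[[-0.3,0.4,0.1,-0.35,0.2,-0.1,-0.2],[-0.2,0.3,0,-0.3,0.4,0,-0.2],[0,0,0,-0.05,0.4,0,-0.2],[0,0,0,0,0.3,0,-0.2],[0,0,0,0,0.3,0,-0.2],[0,0,0,0,0.2,0,-0.2],[0,0,0,0,0.1,0,-0.2],[0,0,0,0,0.1,0,-0.2],[0,0,0,0,0.1,0,-0.2],[0,0,0,0,0,0,-0.2]]' 40;  python3 plan.py 416.7 66.5 30 -79.25 5
```

```text
clock: 10.7
eef_pos: [420.1, 67.0, 33.3]
tcp_rot: [-1.565, -0.001, -1.383]
contact_force: [0.4, -0.1, -0.8]
opening: 0.666
pos [420.11  67.01  33.25] rot [-89.64  -0.08 -79.26] F [ 0.41 -0.13 -0.77] op 0.6660021846948467 t 10.7 q [ 0.16  0.33  2.19 -0.    0.61  1.54]
tool rotvec total [-0.36 -0.01  0.08]  total shift in tool cm [-0.01  0.32 -0.35]
1 [-0.1 -0.   0. ] [-0.    0.06 -0.07]
2 [-0.1 -0.   0. ] [-0.    0.06 -0.07]
3 [-0.1 -0.   0. ] [-0.    0.06 -0.07]
4 [-0.1 -0.   0. ] [-0.    0.06 -0.07]
5 [-0.1 -0.   0. ] [-0.    0.06 -0.07]
```

```bash
python3 -m crank '[[-0.3,0,0.1,0,0.06,0,-0.2],[-0.2,0,0,0,0.06,0,-0.2],[0,0,0,0,0.06,0,-0.2],[0,0,0,0,0.06,0,-0.2],[0,0,0,0,0.06,0,-0.2],[0,0,0,0,0.06,0,-0.2],[0,0,0,0,0.06,0,-0.2],[0,0,0,0,0,0,-0.2],[0,0,0,0,0,0,-0.2],[0,0,0,0,0,0,-0.2]]' 40;  python3 plan.py 416.7 66.5 29 -79.25 5
```

```text
clock: 11.53
eef_pos: [420.4, 66.9, 28.8]
tcp_rot: [-1.574, 0.001, -1.383]
contact_force: [-0.1, 0.3, -0.2]
opening: 0.67
pos [420.35  66.94  28.79] rot [-90.18   0.03 -79.27] F [-0.12  0.33 -0.23] op 0.6699777613141096 t 11.5333 q [0.15 0.35 2.19 0.   0.61 1.54]
tool rotvec total [ 0.18 -0.02 -0.03]  total shift in tool cm [-0.02 -0.02 -0.37]
1 [ 0. -0. -0.] [-0.   -0.   -0.07]
2 [ 0. -0. -0.] [-0.   -0.   -0.07]
3 [ 0. -0. -0.] [-0.   -0.   -0.07]
4 [ 0. -0. -0.] [-0.   -0.   -0.07]
5 [ 0. -0. -0.] [-0.   -0.   -0.07]
```

```bash
python3 -m crank '[[0,0,0,0,0.05,0,-0.2],[0,0,0,0,0.05,0,-0.2],[0,0,0,0,0.05,0,-0.2],[0,0,0,0,0.05,0,-0.2],[0,0,0,0,0,0,-0.2],[0,0,0,0,0,-0.3,-0.2],[0,0,0,0,0,-0.3,-0.2],[0,0,0,0,0,-0.3,-0.2],[0,0,0,0,0,-0.2,-0.2],[0,0,0,0,0,0,-0.2]]' 40;  python3 plan.py 397.9 62.5 29 -79.25 5
```

```text
clock: 12.37
eef_pos: [408.2, 64.7, 28.6]
tcp_rot: [-1.574, 0.0, -1.383]
contact_force: [-0.4, -0.0, -1.1]
opening: 0.672
pos [408.2   64.68  28.58] rot [-90.18   0.03 -79.26] F [-0.41 -0.05 -1.15] op 0.6721093463206614 t 12.3667 q [0.15 0.33 2.21 0.   0.6  1.54]
tool rotvec total [ 0.18 -0.01 -0.03]  total shift in tool cm [ 0.02 -0.04 -1.05]
1 [ 0. -0. -0.] [ 0.   -0.01 -0.21]
2 [ 0. -0. -0.] [ 0.   -0.01 -0.21]
3 [ 0. -0. -0.] [ 0.   -0.01 -0.21]
4 [ 0. -0. -0.] [ 0.   -0.01 -0.21]
5 [ 0. -0. -0.] [ 0.   -0.01 -0.21]
```

```bash
python3 -m crank '[[0,0,0,0,0,-0.2,-0.2],[0,0,0,0,0,-0.2,-0.2],[0,0,0,0,0,-0.15,-0.2],[0,0,0,0,0,-0.15,-0.2],[0,0,0,0,0,-0.1,-0.2],[0,0,0,0,0,-0.1,-0.2],[0,0,0,0,0,-0.1,-0.2],[0,0,0,0,0,-0.1,-0.2],[0,0,0,0,0,-0.1,-0.2],[0,0,0,0,0,-0.1,-0.2]]' 40;  python3 plan.py 397.9 62.5 29 -79.25 5
```

```text
clock: 13.2
eef_pos: [394.3, 62.0, 28.6]
tcp_rot: [-1.574, 0.0, -1.383]
contact_force: [-0.0, -1.3, -2.2]
opening: 0.674
pos [394.31  62.01  28.58] rot [-90.16   0.03 -79.26] F [-0.05 -1.29 -2.2 ] op 0.6738996029427974 t 13.2 q [0.15 0.32 2.24 0.   0.58 1.53]
tool rotvec total [ 0.16 -0.01 -0.03]  total shift in tool cm [ 0.02 -0.04  0.36]
1 [ 0. -0. -0.] [ 0.   -0.01  0.07]
2 [ 0. -0. -0.] [ 0.   -0.01  0.07]
3 [ 0. -0. -0.] [ 0.   -0.01  0.07]
4 [ 0. -0. -0.] [ 0.   -0.01  0.07]
5 [ 0. -0. -0.] [ 0.   -0.01  0.07]
```

```bash
python3 -m crank '[[0,0,0,0,0,-0.05,-0.2],[0,0,0,0,0,-0.05,-0.2],[0,0,0,0,0,-0.05,-0.2],[0,0,0,0,0,-0.05,-0.2],[0,0,0,0,0,-0.05,-0.2],[0,0,0,0,0,-0.05,-0.2],[0,0,0,0,0,-0.05,-0.2],[0,0,0,0,0,-0.05,-0.2],[0,0,0,0,0,-0.05,-0.2],[0,0,0,0,0,-0.05,-0.2]]' 40;  python3 plan.py 397.9 62.5 29 -79.25 1
python3 - <<'E'
from h import *
s=r.sense();np.save('w9.npy',np.r_[s['eef_pos'],s['tcp_rot']])
a=cams.grab_frame('wrist');cv2.imwrite('pics/w9.png',a)
s=cams.grab_frame('scene');cv2.imwrite('pics/s9.png',cv2.resize(s[100:250,170:330],None,fx=4,fy=4,interpolation=cv2.INTER_CUBIC))
E
```

```text
clock: 14.03
eef_pos: [394.6, 62.0, 29.6]
tcp_rot: [-1.563, 0.0, -1.383]
contact_force: [4.8, 2.6, -3.3]
opening: 0.672
pos [394.56  62.02  29.64] rot [-89.56   0.02 -79.26] F [ 4.8   2.61 -3.33] op 0.6723967764227187 t 14.0333 q [0.15 0.31 2.25 0.   0.57 1.53]
tool rotvec total [-0.44 -0.01 -0.02]  total shift in tool cm [0.01 0.07 0.34]
1 [-0.4 -0.  -0. ] [0.01 0.07 0.34]
```

View pics/w9.png

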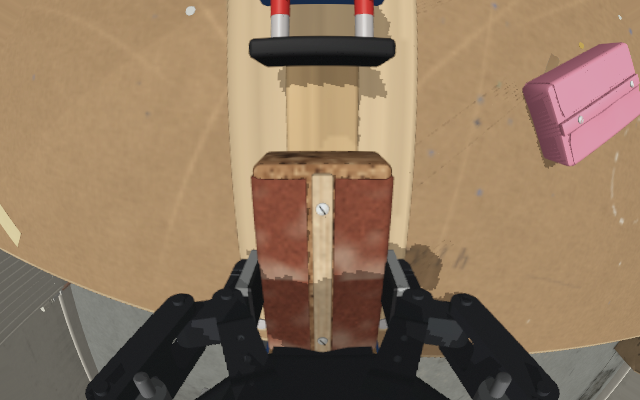

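View pics/s9.png

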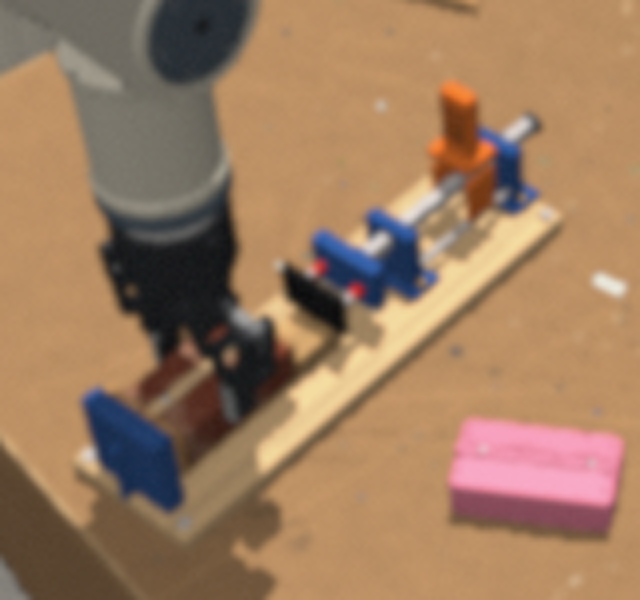

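```bash
python3 -m crank '[[-0.3,0,0,0,0.05,-0.02,-0.2],[-0.2,0,0,0,0.05,-0.03,-0.2],[0,0,0,0,0,-0.03,-0.2],[0,0,0,0,0,0,1],[0,0,0,0,0,0,1],[0,0,0,0,0,0,1],[0,0,0,0,0,0,1],[0,0,0,0,0,0,1],[0,0,0,0,0,0,1],[0,0,0,0,-0.5,0,1]]' 40;  python3 plan.py 397.9 62.5 29 -79.25 1
```

```text
clock: 14.97
eef_pos: [387.7, 60.8, 32.3]
tcp_rot: [-1.584, 0.0, -1.383]
contact_force: [0.8, -0.7, -0.0]
opening: 0.999
pos [387.68  60.76  32.27] rot [-90.75   0.03 -79.26] F [ 0.77 -0.73 -0.02] op 0.9988896406059936 t 14.9667 q [0.15 0.31 2.25 0.   0.6  1.53]
tool rotvec total [ 0.75 -0.01 -0.03]  total shift in tool cm [0.02 0.31 1.04]
1 [ 0.7 -0.  -0. ] [0.02 0.31 1.04]
```

```bash
python3 -m crank '[[0.5,0,0,0,-1,0,1],[0.3,0,0,0,-2,0,1],[0,0,0,0,-2.5,0,1],[0,0,0,0,-2.5,0.5,1],[0,0,0,0,-2.5,1,1],[0,0,0,0,-2.5,1.5,1],[0,0,0,0,-2.5,2,1],[0,0,0,0,-1.5,2,1],[0,0,0,0,0,1.5,1],[0,0,0,0,0,0,1]]' 40
python3 - <<'E'
from h import *
s=r.sense();np.save('w10.npy',np.r_[s['eef_pos'],s['tcp_rot']])
a=cams.grab_frame('wrist');cv2.imwrite('pics/w10.png',a)
t=cams.grab_frame('top');cv2.imwrite('pics/t10.png',cv2.resize(t[140:320,190:270],None,fx=3.3,fy=3.3,interpolation=cv2.INTER_CUBIC))
E
python3 plan.py 649.4 110.3 180 10.75 10
```

```text
clock: 15.8
eef_pos: [470.6, 76.5, 214.3]
tcp_rot: [-1.572, 0.001, -1.384]
contact_force: [-1.1, -0.2, -0.9]
opening: 1.001
pos [467.72  76.01 212.98] rot [-90.29   0.04 -79.27] F [-0.85  0.13 -0.6 ] op 0.9990553721094608 t 15.9 q [0.16 0.12 1.94 0.   1.08 1.54]
tool rotvec total [  0.19 -90.02  -0.26]  total shift in tool cm [ 0.02  3.21 18.5 ]
1 [ 0. -9. -0.] [0.   0.32 1.85]
2 [ 0. -9. -0.] [0.29 0.32 1.83]
3 [ 0. -9. -0.] [0.57 0.32 1.76]
4 [ 0. -9. -0.] [0.84 0.32 1.65]
5 [ 0. -9. -0.] [1.09 0.32 1.5 ]
6 [ 0. -9. -0.] [1.31 0.32 1.31]
7 [ 0. -9. -0.] [1.5  0.33 1.09]
8 [ 0. -9. -0.] [1.65 0.33 0.84]
9 [ 0. -9. -0.] [1.76 0.33 0.57]
10 [ 0. -9. -0.] [1.83 0.33 0.29]
```

View pics/w10.png

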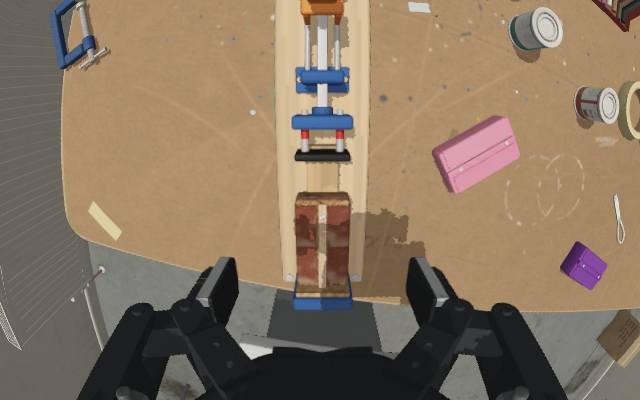

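View pics/t10.png

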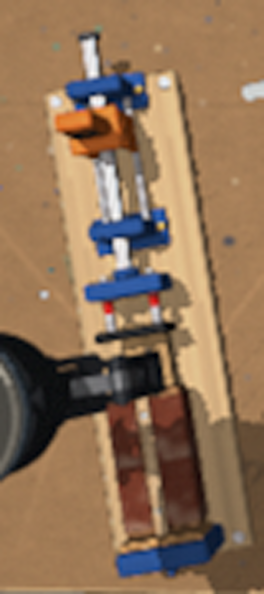

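Run:
```python
from h import *
w=np.load('w10.npy');pose=(w[:3],w[3:])
a=cv2.imread('pics/w10.png');cv2.imwrite('pics/w10z.png',cv2.resize(a[180:320,270:380],None,fx=4.2,fy=4.2,interpolation=cv2.INTER_CUBIC))
ex=np.array([np.cos(np.radians(-169.25)),np.sin(np.radians(-169.25))]);ey=np.array([-ex[1],ex[0]]);O=np.array([502,82.3])
for p,z in [((322,205),68),((322,291),68),((322,297),85),((295,160),73),((351,160),73)]:
  q=onz('wrist',p,z,pose)[:2]-O;print(p,q@ex,q@ey)
```

```text
(322, 205) 59.51201894367104 0.2739979673362581
(322, 291) 169.0891845669885 0.2303216675782564
(322, 297) 165.58315380705375 0.23933424147553065
(295, 160) 10.330700086785352 -26.541493164627777
(351, 160) 10.33276690561275 29.130606215965237
```

View pics/w10z.png

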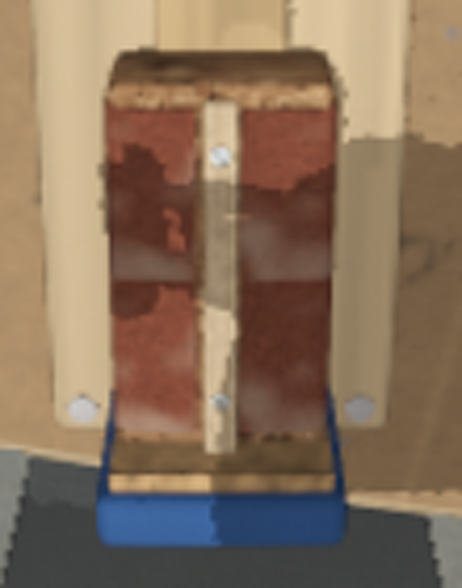

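Run:
```python
from h import *
w=np.load('w10.npy');pose=(w[:3],w[3:])
ex=np.array([np.cos(np.radians(-169.25)),np.sin(np.radians(-169.25))]);ey=np.array([-ex[1],ex[0]]);O=np.array([502,82.3])
for p,z in [((322,180+85/4.2),68),((322,180+108/4.2),68),((322,180+433/4.2),68),((322,180+440/4.2),68),((322,180+452/4.2),68),((322,180+474/4.2),85)]:
  q=onz('wrist',p,z,pose)[:2]-O;print(p,q@ex,q@ey)
```

```text
(322, 200.23809523809524) 54.226390945262104 0.27614135028373926
(322, 205.71428571428572) 60.3097706955053 0.27367480147980616
(322, 283.0952380952381) 157.49698754366312 0.23488259312274556
(322, 284.76190476190476) 159.90735417448695 0.23393324259844522
(322, 287.6190476190476) 164.08085553171418 0.23229070856436676
(322, 292.85714285714283) 159.63314008862542 0.24166916841448727
```

```bash
python3 -m crank '[[0,-7,0,0,0,1.8,0.2],[0,-7,0,0.25,0,1.8,0.2],[0,-7,0,0.5,0,1.8,0.2],[0,-7,0,0.7,0,1.7,0.2],[0,-7,0,0.9,0,1.6,0.2],[0,-7,0,1.1,0,1.5,0.2],[0,-7,0,1.3,0,1.3,0.2],[0,-7,0,1.4,0,1.1,0.2],[0,-7,0,1.6,0,0.9,0.2],[0,-7,0,1.7,0,0.7,0.2]]' 40; python3 plan.py 649.4 110.3 180 10.75 5
```

```text
clock: 16.73
eef_pos: [633.5, 102.7, 200.9]
tcp_rot: [-1.58, 0.032, -0.135]
contact_force: [-0.0, 0.2, 0.7]
opening: 0.6
pos [633.51 102.68 200.87] rot [-90.53   1.85  -7.75] F [-0.05  0.24  0.72] op 0.6001206790546655 t 16.7333 q [0.16 0.41 1.58 0.   1.18 0.29]
tool rotvec total [  0.23 -18.49  -1.91]  total shift in tool cm [1.54 2.03 0.99]
1 [ 0.  -3.7 -0.4] [0.31 0.41 0.2 ]
2 [ 0.  -3.7 -0.4] [0.32 0.41 0.18]
3 [ 0.  -3.7 -0.4] [0.32 0.41 0.16]
4 [ 0.  -3.7 -0.4] [0.33 0.41 0.13]
5 [ 0.  -3.7 -0.4] [0.34 0.42 0.11]
```

```bash
python3 -m crank '[[0,-4,-0.5,0.2,0,0.15,0.2],[0,-4,-0.5,0.2,0,0.15,0.2],[0,-4,-0.5,0.2,0,0.1,0.2],[0,-3,-0.3,0.2,0,0.1,0.2],[0,-1,-0.1,0.2,0,0.1,0.2],[0,0,0,0.1,0,0,0.2],[0,0,0,0,0,0,0.2],[0,0,0,0,0,0,0.2],[0,0,0,0,0,0,0.2],[0,0,0,0,0,0,0.2]]' 40
python3 - <<'E'
from h import *
s=r.sense();np.save('w11.npy',np.r_[s['eef_pos'],s['tcp_rot']])
a=cams.grab_frame('wrist');cv2.imwrite('pics/w11.png',a)
E
python3 plan.py 649.4 110.3 140 10.75 5
```

```text
clock: 17.57
eef_pos: [635.7, 107.0, 192.5]
tcp_rot: [-1.576, 0.019, 0.161]
contact_force: [-0.2, -0.1, -0.2]
opening: 0.596
pos [635.7  107.02 192.57] rot [-90.29   1.1    9.21] F [-0.61 -0.25 -0.47] op 0.5984788958641281 t 17.6167 q [ 0.17  0.41  1.59 -0.01  1.15  0.01]
tool rotvec total [ 0.27 -1.53 -1.1 ]  total shift in tool cm [1.51 5.23 0.13]
1 [ 0.1 -0.3 -0.2] [0.3  1.05 0.03]
2 [ 0.1 -0.3 -0.2] [0.3  1.05 0.02]
3 [ 0.1 -0.3 -0.2] [0.29 1.05 0.02]
4 [ 0.1 -0.3 -0.2] [0.29 1.05 0.02]
5 [ 0.1 -0.3 -0.2] [0.29 1.05 0.02]
```

View pics/w11.png

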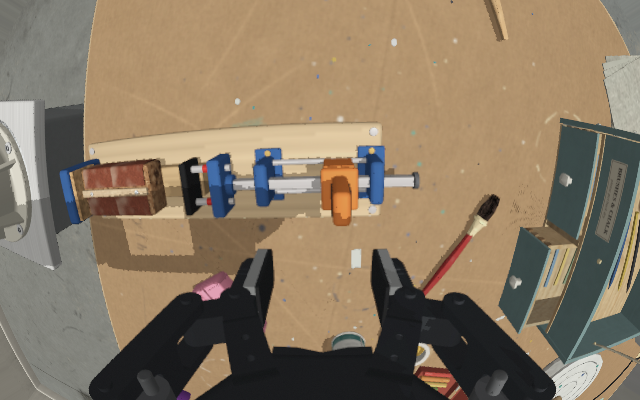

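Run:
```python
from h import *
w=np.load('w11.npy');pose=(w[:3],w[3:])
a=cv2.imread('pics/w11.png');cv2.imwrite('pics/w11z.png',cv2.resize(a[140:240,290:420],None,fx=5,fy=5,interpolation=cv2.INTER_CUBIC))
ex=np.array([np.cos(np.radians(-169.25)),np.sin(np.radians(-169.25))]);ey=np.array([-ex[1],ex[0]]);O=np.array([502,82.3])
for p,z in [((332,205),137.5),((351,205),137.5),((342,194),137.5),((342,224),137.5)]:
  P=onz('wrist',p,z,pose);q=P[:2]-O;print(p,P,q@ex,q@ey)
```

```text
(332, 205) [640.39 112.63 137.5 ] -141.6212638299456 -3.98330594781794
(351, 205) [654.27 114.96 137.5 ] -155.69191645600682 -3.6888505776412166
(342, 194) [646.15 122.25 137.5 ] -149.0709332513364 -12.36520268076934
(342, 224) [650.47  98.83 137.5 ] -148.95186584307464 11.450850991234606
```

View pics/w11z.png

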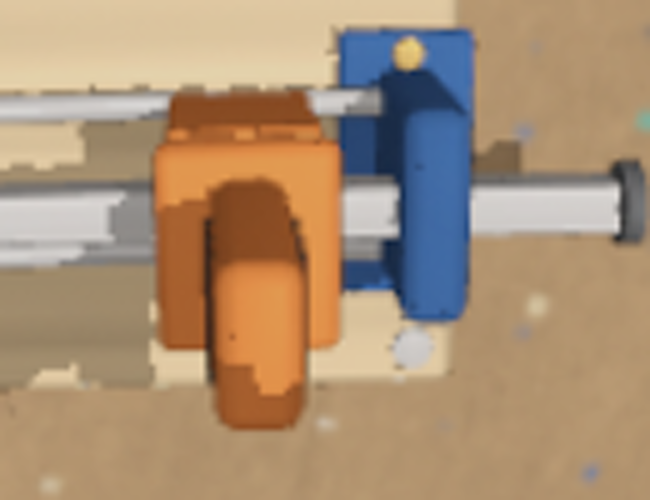

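```bash
python3 -m crank '[[0.2,-1,-0.7,0.5,0,0.1,0.2],[0.1,-0.5,-0.4,0.5,0,0,0.2],[0,0,0,0.3,0.5,0,0.2],[0,0,0,0,1,0,0.2],[0,0,0,0,1,0,0.2],[0,0,0,0,1,0,0.2],[0,0,0,0,0.5,0,0.2],[0,0,0,0,0,0,0.2],[0,0,0,0,0,0,0.2],[0,0,0,0,0,0,0.2]]' 40; python3 plan.py 648.2 110.3 103 10.75 5
```

```text
clock: 18.45
eef_pos: [648.9, 110.4, 146.1]
tcp_rot: [-1.57, 0.001, 0.189]
contact_force: [-0.3, 0.0, -0.3]
opening: 0.599
pos [648.88 110.39 146.11] rot [-89.93   0.04  10.82] F [-0.32  0.04 -0.32] op 0.5993618417989166 t 18.45 q [ 0.17  0.47  1.62  0.    1.06 -0.02]
tool rotvec total [-0.07  0.07 -0.04]  total shift in tool cm [-0.07  4.31 -0.  ]
1 [-0.  0. -0.] [-0.01  0.86 -0.  ]
2 [-0.  0. -0.] [-0.01  0.86  0.  ]
3 [-0.  0. -0.] [-0.01  0.86  0.  ]
4 [-0.  0. -0.] [-0.01  0.86  0.  ]
5 [-0.  0. -0.] [-0.01  0.86  0.  ]
```

```bash
python3 -m crank '[[0,0,0,0,0.5,0,0.2],[0,0,0,0,0.7,0,0.2],[0,0,0,0,0.7,0,0.2],[0,0,0,0,0.7,0,0.2],[0,0,0,0,0.7,0,0.2],[0,0,0,0,0.5,0,0.2],[0,0,0,0,0.2,0,0.2],[0,0,0,0,0,0,0.2],[0,0,0,0,0,0,0.2],[0,0,0,0,0,0,0.2]]' 40; python3 plan.py 648.2 110.3 103 10.75 1
python3 - <<'E'
from h import *
s=r.sense();np.save('w12.npy',np.r_[s['eef_pos'],s['tcp_rot']])
a=cams.grab_frame('wrist');cv2.imwrite('pics/w12.png',a)
s=cams.grab_frame('scene');cv2.imwrite('pics/s12.png',cv2.resize(s[90:220,220:340],None,fx=4.5,fy=4.5,interpolation=cv2.INTER_CUBIC))
E
```

```text
clock: 19.28
eef_pos: [649.1, 110.5, 102.2]
tcp_rot: [-1.57, 0.0, 0.189]
contact_force: [0.2, -0.3, -0.4]
opening: 0.598
pos [649.14 110.53 102.21] rot [-89.94   0.    10.82] F [ 0.21 -0.28 -0.39] op 0.5978241589432632 t 19.2833 q [ 0.17  0.52  1.65  0.    0.98 -0.02]
tool rotvec total [-0.06  0.07 -0.  ]  total shift in tool cm [-0.1  -0.08 -0.01]
1 [-0.1  0.1 -0. ] [-0.1  -0.08 -0.01]
```

View pics/w12.png

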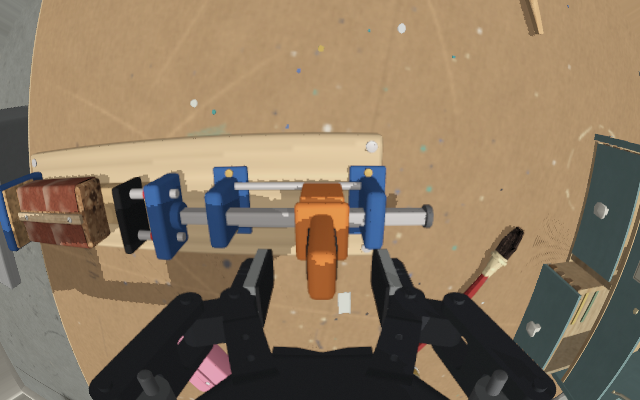

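View pics/s12.png

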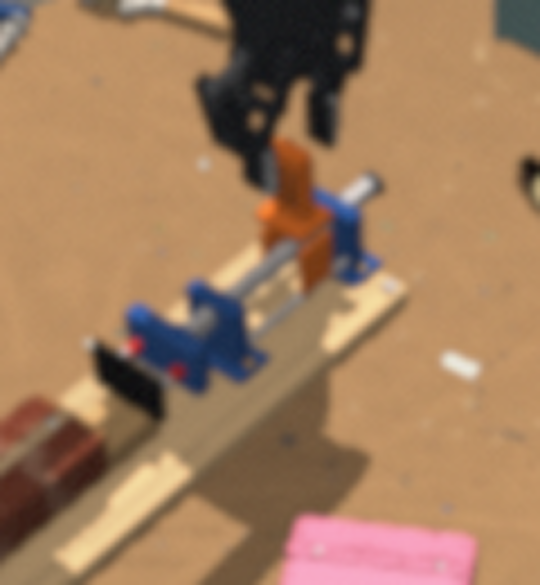

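```bash
python3 -m crank '[[0,0,0,-0.1,0.3,0,0.2],[0,0,0,0,0.3,0,0.2],[0,0,0,0,0.2,0,0.2],[0,0,0,0,0,0,-0.2],[0,0,0,0,0,0,-0.4],[0,0,0,0,0,0,-1],[0,0,0,0,0,0,-1],[0,0,0,0,0,0,-1],[0,0,0,0,0,0,-1],[0,0,0,0,0,0,-1]]' 40; python3 plan.py 648.2 110.3 95 10.75 1
python3 - <<'E'
from h import *
a=cams.grab_frame('wrist');cv2.imwrite('pics/w13.png',a)
E
```

```text
clock: 20.22
eef_pos: [648.9, 110.5, 94.7]
tcp_rot: [-1.57, -0.002, 0.189]
contact_force: [0.4, 0.4, -0.3]
opening: 0.153
pos [648.89 110.46  94.68] rot [-89.94  -0.13  10.82] F [ 0.41  0.4  -0.32] op 0.15317454238313163 t 20.2167 q [ 0.17  0.53  1.65  0.    0.96 -0.02]
tool rotvec total [-0.06  0.07  0.13]  total shift in tool cm [-0.07 -0.03 -0.  ]
1 [-0.1  0.1  0.1] [-0.07 -0.03 -0.  ]
```

View pics/w13.png

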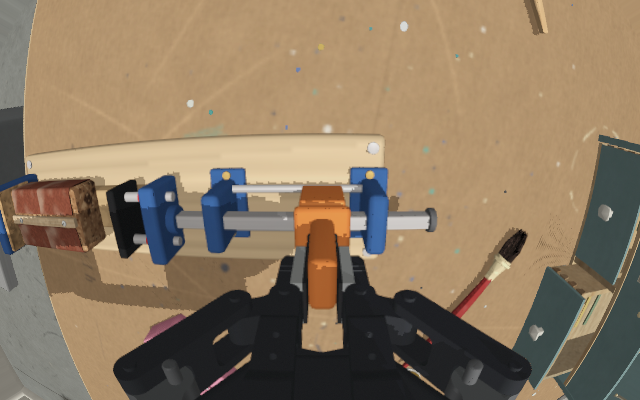

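```bash
cat > st.py <<'E'
from h import *
ex=np.array([np.cos(np.radians(-169.25)),np.sin(np.radians(-169.25))]);ey=np.array([-ex[1],ex[0]]);O=np.array([502,82.3])
s=r.sense();q=s['eef_pos'][:2]-O;F=s['contact_force']
print('trig',q@ex+149.4,'lat',q@ey,'z',s['eef_pos'][2],'rot',np.degrees(s['tcp_rot']),'F along ex',F[:2]@ex,F,'op',s['opening'],'t',s['clock'])
E
python3 st.py; python3 -m crank '[[0,0,0,-0.2,0,0,-1],[0,0,0,-0.3,0,0,-1],[0,0,0,-0.3,0,0,-1],[0,0,0,-0.3,0,0,-1],[0,0,0,-0.3,0,0,-1],[0,0,0,-0.2,0,0,-1],[0,0,0,-0.1,0,0,-1],[0,0,0,-0.1,0,0,-1],[0,0,0,0,0,0,-1],[0,0,0,0,0,0,-1]]' 40; python3 st.py
```

```text
trig -0.18563512362089796 lat -0.2605645130111402 z 94.69761191680968 rot [-89.94  -0.13  10.82] F along ex -0.3751783223127796 [ 0.37  0.08 -1.46] op 0.1569823976632818 t 20.2667
clock: 21.1
eef_pos: [631.8, 107.2, 94.7]
tcp_rot: [-1.57, -0.008, 0.189]
contact_force: [5.0, 1.5, -3.1]
opening: 0.157
trig 17.25846073629168 lat -0.23106487440641804 z 94.73602042943462 rot [-89.94  -0.44  10.82] F along ex -5.170843267557863 [ 4.98  1.5  -3.12] op 0.15715560996096356 t 21.1
```

```bash
python3 -m crank '[[0,0,0.2,0.2,0,0,-1],[0,0,0.1,0.3,0,0,-1],[0,0,0,0.3,0,0,-1],[0,0,0,0.3,0,0,-1],[0,0,0,0.3,0,0,-1],[0,0,0,0.2,0,0,-1],[0,0,0,0.1,0,0,-1],[0,0,0,0,0,0,-1],[0,0,0,0,0,0,-1],[0,0,0,0,0,0,-1]]' 40; python3 st.py
python3 - <<'E'
from h import *
a=cams.grab_frame('wrist');cv2.imwrite('pics/w14.png',a)
E
```

```text
clock: 21.93
eef_pos: [648.8, 110.5, 94.7]
tcp_rot: [-1.57, 0.002, 0.189]
contact_force: [2.1, -0.4, -0.2]
opening: 0.158
trig -0.07518376502039814 lat -0.28957716868781086 z 94.70918399096345 rot [-89.94   0.11  10.82] F along ex -1.9968415200984861 [ 2.11 -0.43 -0.22] op 0.1581327148389752 t 21.9333
```

View pics/w14.png

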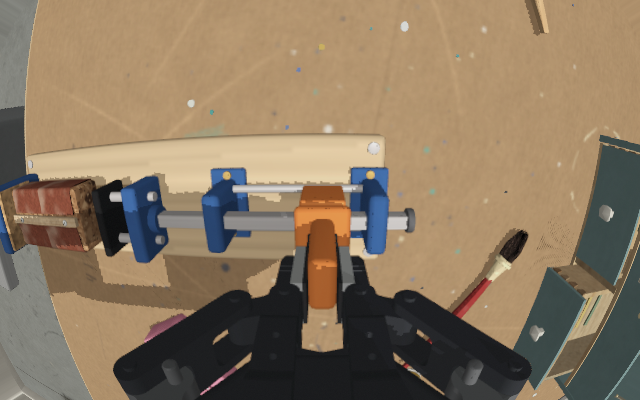

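```bash
python3 -m crank '[[0,0,0,-0.2,0,0,-1],[0,0,0,-0.3,0,0,-1],[0,0,0,-0.3,0,0,-1],[0,0,0,-0.3,0,0,-1],[0,0,0,-0.3,0,0,-1],[0,0,0,-0.2,0,0,-1],[0,0,0,-0.1,0,0,-1],[0,0,0,-0.1,0,0,-1],[0,0,0,-0.05,0,0,-1],[0,0,0,0,0,0,-1]]' 40; python3 st.py
python3 -m crank '[[0,0,0.2,0.2,0,0,-1],[0,0,0.1,0.3,0,0,-1],[0,0,0,0.3,0,0,-1],[0,0,0,0.3,0,0,-1],[0,0,0,0.3,0,0,-1],[0,0,0,0.2,0,0,-1],[0,0,0,0.15,0,0,-1],[0,0,0,0,0,0,-1],[0,0,0,0,0,0,-1],[0,0,0,0,0,0,-1]]' 40; python3 st.py
python3 - <<'E'
from h import *
a=cams.grab_frame('wrist');cv2.imwrite('pics/w15.png',cv2.resize(a[140:300,0:340],None,fx=2.3,fy=2.3,interpolation=cv2.INTER_CUBIC))
E
```

```text
clock: 22.82
eef_pos: [630.8, 107.0, 94.7]
tcp_rot: [-1.57, -0.003, 0.189]
contact_force: [4.7, 0.2, -4.2]
opening: 0.153
trig 18.236882906320062 lat -0.24426332369913048 z 94.72911736096972 rot [-89.94  -0.2   10.82] F along ex -4.689620489313473 [ 4.73  0.24 -4.16] op 0.1532306544637841 t 22.8167
clock: 23.65
eef_pos: [648.7, 110.4, 94.7]
tcp_rot: [-1.57, 0.005, 0.189]
contact_force: [1.3, 1.1, -1.5]
opening: 0.156
trig 0.0009440241674383287 lat -0.23583605008861927 z 94.73195274800823 rot [-89.94   0.32  10.82] F along ex -1.4761376544768268 [ 1.3   1.05 -1.51] op 0.1557769746550482 t 23.65
```

View pics/w15.png

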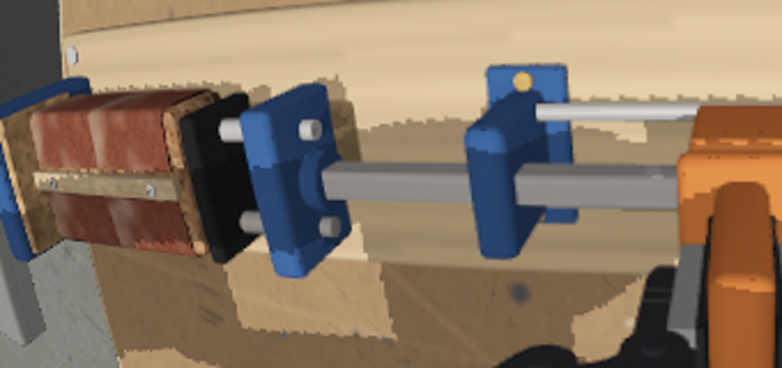

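```bash
python3 -m crank '[[0,0,0,-0.2,0,0,-1],[0,0,0,-0.2,0,0,-1],[0,0,0,-0.2,0,0,-1],[0,0,0,-0.2,0,0,-1],[0,0,0,-0.2,0,0,-1],[0,0,0,-0.1,0,0,-1],[0,0,0,-0.1,0,0,-1],[0,0,0,0,0,0,-1],[0,0,0,0,0,0,-1],[0,0,0,0,0,0,-1]]' 40; python3 st.py
python3 - <<'E'
from h import *
a=cams.grab_frame('wrist');cv2.imwrite('pics/w16.png',cv2.resize(a[140:300,0:340],None,fx=2.3,fy=2.3,interpolation=cv2.INTER_CUBIC))
E
```

```text
clock: 24.53
eef_pos: [637.6, 108.3, 94.8]
tcp_rot: [-1.57, 0.001, 0.189]
contact_force: [4.9, 0.5, -4.4]
opening: 0.158
trig 11.297447321748308 lat -0.23416029243962427 z 94.76422251647223 rot [-89.95   0.03  10.82] F along ex -4.882613909664114 [ 4.88  0.46 -4.42] op 0.15791015812037693 t 24.5333
```

View pics/w16.png

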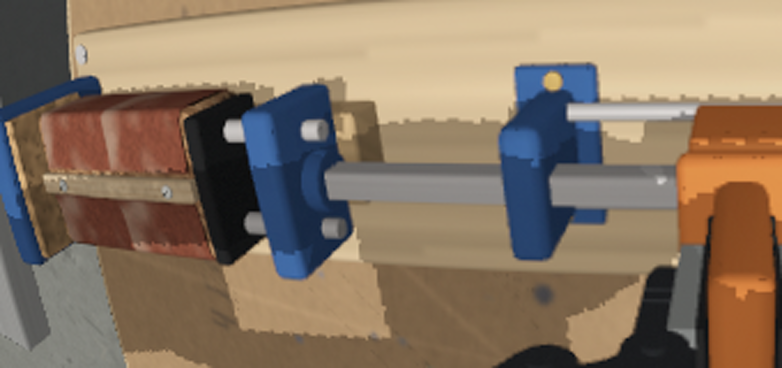

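```bash
python3 -m crank '[[0,0,0,-0.1,0,0,-1],[0,0,0,-0.1,0,0,-1],[0,0,0,-0.1,0,0,-1],[0,0,0,-0.1,0,0,-1],[0,0,0,0,0,0,-1],[0,0,0,0,0,0,-1],[0,0,0,0,0,0,-1],[0,0,0,0,0,0,-1],[0,0,0,0,0,0,-1],[0,0,0,0,0,0,-1]]' 40; python3 st.py
python3 - <<'E'
from h import *
a=cams.grab_frame('wrist');cv2.imwrite('pics/w17.png',cv2.resize(a[140:300,0:340],None,fx=2.3,fy=2.3,interpolation=cv2.INTER_CUBIC))
E
```

```text
clock: 25.42
eef_pos: [635.8, 107.9, 94.8]
tcp_rot: [-1.57, -0.003, 0.189]
contact_force: [5.4, 0.8, -4.1]
opening: 0.154
trig 13.202036168956454 lat -0.24047338799256554 z 94.79512104322335 rot [-89.95  -0.17  10.82] F along ex -5.41888187797109 [ 5.37  0.78 -4.12] op 0.1541432587417894 t 25.4167
```

View pics/w17.png

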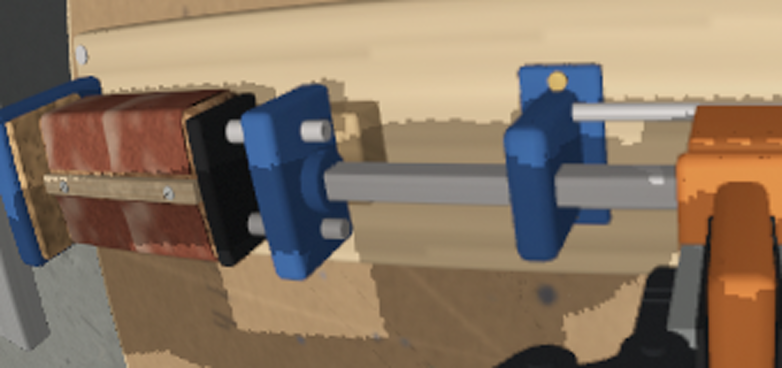

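```bash
python3 -m crank '[[0,0,0,-0.1,0,0,-1],[0,0,0,-0.15,0,0,-1],[0,0,0,-0.15,0,0,-1],[0,0,0,-0.15,0,0,-1],[0,0,0,-0.1,0,0,-1],[0,0,0,-0.1,0,0,-1],[0,0,0,0,0,0,-1],[0,0,0,0,0,0,-1],[0,0,0,0,0,0,-1],[0,0,0,0,0,0,-1]]' 40; python3 st.py
python3 - <<'E'
from h import *
a=cams.grab_frame('wrist');cv2.imwrite('pics/w18.png',cv2.resize(a[140:300,0:340],None,fx=2.3,fy=2.3,interpolation=cv2.INTER_CUBIC))
E
```

```text
clock: 26.3
eef_pos: [632.7, 107.3, 94.8]
tcp_rot: [-1.57, -0.011, 0.189]
contact_force: [6.0, 0.8, -4.5]
opening: 0.153
trig 16.361715910587776 lat -0.23744759957143816 z 94.80035560242986 rot [-89.95  -0.64  10.82] F along ex -5.994515359104074 [ 5.95  0.79 -4.5 ] op 0.15290609741840094 t 26.3
```

View pics/w18.png

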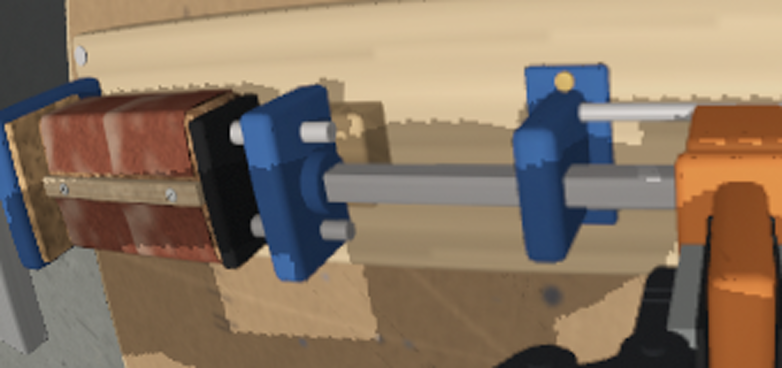

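```bash
python3 -m crank '[[0,0,0.4,0.2,0,0,-1],[0,0,0.2,0.3,0,0,-1],[0,0,0,0.3,0,0,-1],[0,0,0,0.3,0,0,-1],[0,0,0,0.2,0,0,-1],[0,0,0,0.15,0,0,-1],[0,0,0,0.1,0,0,-1],[0,0,0,0,0,0,-1],[0,0,0,0,0,0,-1],[0,0,0,0,0,0,-1]]' 40; python3 st.py
python3 -m crank '[[0,0,0,-0.1,0,0,-1],[0,0,0,-0.1,0,0,-1],[0,0,0,-0.1,0,0,-1],[0,0,0,-0.1,0,0,-1],[0,0,0,-0.1,0,0,-1],[0,0,0,-0.1,0,0,-1],[0,0,0,0,0,0,-1],[0,0,0,0,0,0,-1],[0,0,0,0,0,0,-1],[0,0,0,0,0,0,-1]]' 40; python3 st.py
python3 - <<'E'
from h import *
a=cams.grab_frame('wrist');cv2.imwrite('pics/w19.png',cv2.resize(a[140:300,0:340],None,fx=2.3,fy=2.3,interpolation=cv2.INTER_CUBIC))
E
```

```text
clock: 27.18
eef_pos: [647.1, 110.1, 94.7]
tcp_rot: [-1.57, 0.004, 0.189]
contact_force: [2.0, 0.7, -2.1]
opening: 0.157
trig 1.619151440042998 lat -0.2608664616884643 z 94.70894193922679 rot [-89.95   0.24  10.82] F along ex -2.1210171279943437 [ 2.03  0.67 -2.12] op 0.1571709245908755 t 27.1833
clock: 28.02
eef_pos: [644.1, 109.6, 94.7]
tcp_rot: [-1.57, -0.004, 0.189]
contact_force: [4.7, -0.1, -3.7]
opening: 0.156
trig 4.690721439066294 lat -0.26414550466065007 z 94.74940693224532 rot [-89.95  -0.21  10.82] F along ex -4.549391511551622 [ 4.66 -0.15 -3.75] op 0.15597974970272832 t 28.0167
```

View pics/w19.png

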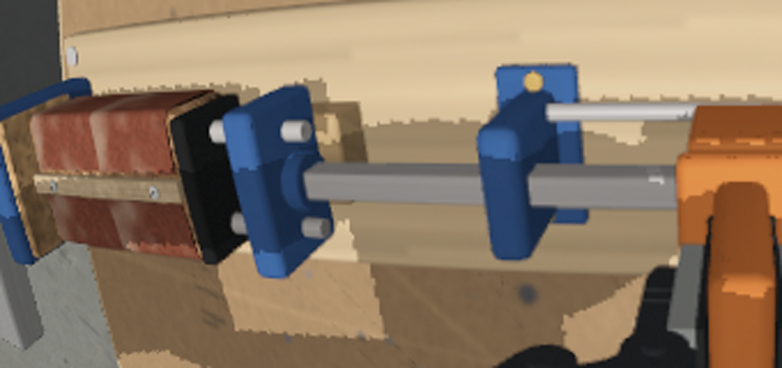

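```bash
python3 -m crank '[[0,0,0,-0.1,0,0,-1],[0,0,0,-0.15,0,0,-1],[0,0,0,-0.15,0,0,-1],[0,0,0,-0.1,0,0,-1],[0,0,0,-0.1,0,0,-1],[0,0,0,-0.1,0,0,-1],[0,0,0,-0.1,0,0,-1],[0,0,0,0,0,0,-1],[0,0,0,0,0,0,-1],[0,0,0,0,0,0,-1]]' 40; python3 st.py
python3 - <<'E'
from h import *
s=r.sense();np.save('w20.npy',np.r_[s['eef_pos'],s['tcp_rot']])
a=cams.grab_frame('wrist');cv2.imwrite('pics/w20f.png',a);cv2.imwrite('pics/w20.png',cv2.resize(a[160:280,0:190],None,fx=4.2,fy=4.2,interpolation=cv2.INTER_CUBIC))
b=cv2.imread('pics/w13.png');cv2.imwrite('pics/w13z.png',cv2.resize(b[160:280,0:190],None,fx=4.2,fy=4.2,interpolation=cv2.INTER_CUBIC))
s=cams.grab_frame('scene');cv2.imwrite('pics/s20.png',cv2.resize(s[140:230,190:300],None,fx=6,fy=6,interpolation=cv2.INTER_CUBIC))
E
```

```text
clock: 28.9
eef_pos: [640.6, 108.9, 94.8]
tcp_rot: [-1.57, -0.013, 0.189]
contact_force: [5.6, 0.4, -3.4]
opening: 0.154
trig 8.239820834145007 lat -0.24249387912306808 z 94.8178649421198 rot [-89.95  -0.72  10.82] F along ex -5.574110270207778 [ 5.59  0.42 -3.45] op 0.15360646642341189 t 28.9
```

View pics/w20.png

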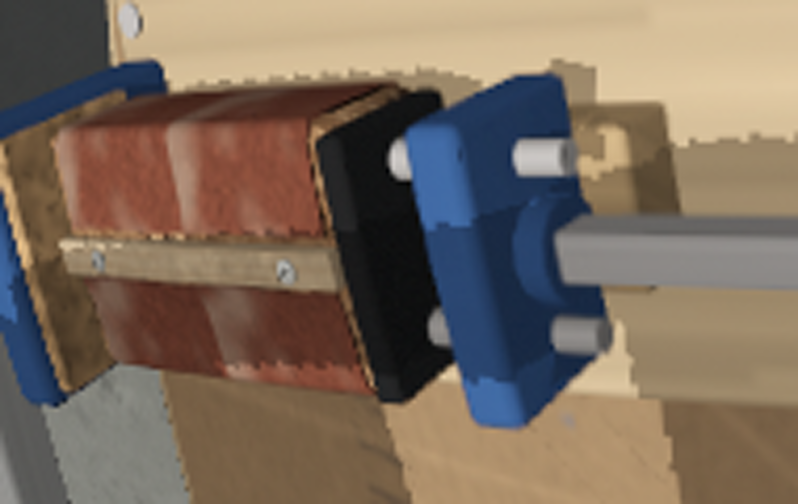

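View pics/w13z.png

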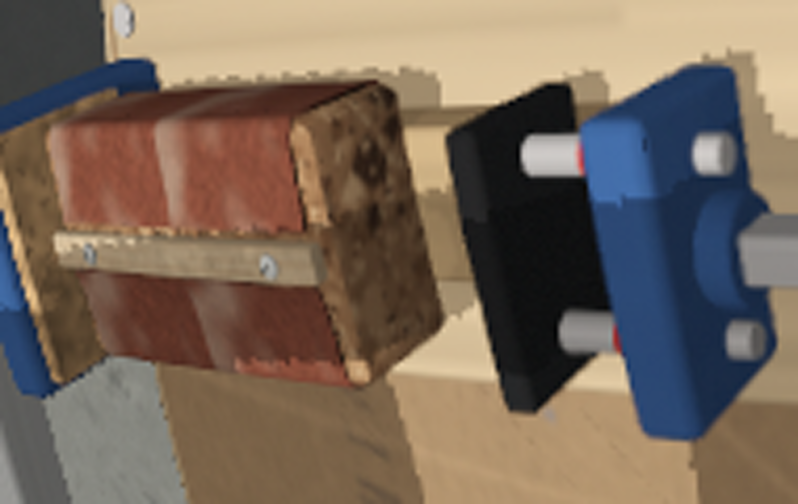

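View pics/s20.png

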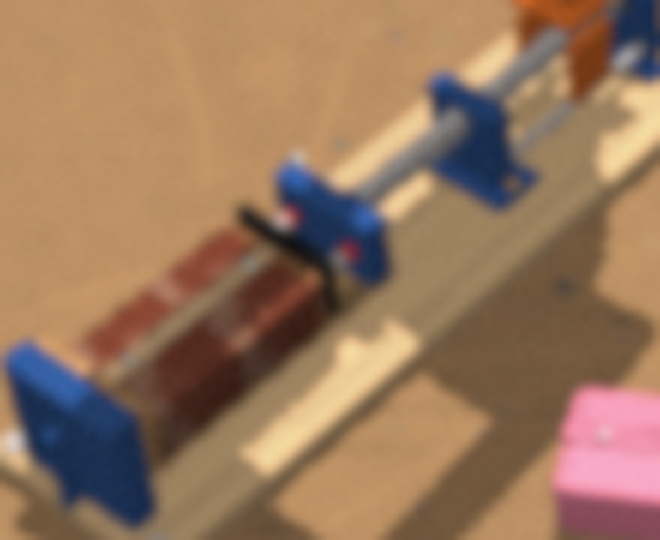

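```bash
cat > meas.py <<'E'
from h import *
ex=np.array([np.cos(np.radians(-169.25)),np.sin(np.radians(-169.25))]);ey=np.array([-ex[1],ex[0]]);O=np.array([502,82.3])
def cx(p,pose,z=73):
    q=onz('wrist',(p[0]/4.2-.38,p[1]/4.2+160-.38),z,pose)[:2]-O; return np.array([q@ex,q@ey])
def rep(name,pose,**k):
    print(name,{n:cx(p,pose).round(1) for n,p in k.items()})
E
python3 - <<'E'
from meas import *
rep('free',(np.array([648.89,110.46,94.68]),np.radians([-89.94,-.13,10.82])),padf=(510,412),padr=(535,412),jf=(650,435),jr=(697,438),padtop=(452,132),jtop=(582,122),jtopr=(640,122))
w=np.load('w20.npy');rep('now',(w[:3],w[3:]),padf=(383,400),padr=(410,402),jf=(482,423),jr=(522,426),padtop=(320,143),jtop=(410,127),jtopr=(460,128))
E
```

```text
free {'padf': array([10.7, 28. ]), 'padr': array([ 4.3, 27.5]), 'jf': array([-21.7,  30.2]), 'jr': array([-31.9,  30.1]), 'padtop': array([  9.1, -27.3]), 'jtop': array([-20.9, -28.6]), 'jtopr': array([-32.8, -28.5])}
now {'padf': array([52. , 27.3]), 'padr': array([44.1, 27.1]), 'jf': array([25.8, 30.2]), 'jr': array([15.6, 30. ]), 'padtop': array([ 51.5, -26.1]), 'jtop': array([ 26.2, -28.8]), 'jtopr': array([ 13.9, -28.4])}
```

```bash
python3 -m crank '[[0,0,0,-0.15,0,0,-1],[0,0,0,-0.15,0,0,-1],[0,0,0,-0.15,0,0,-1],[0,0,0,-0.15,0,0,-1],[0,0,0,-0.15,0,0,-1],[0,0,0,-0.1,0,0,-1],[0,0,0,0,0,0,-1],[0,0,0,0,0,0,-1],[0,0,0,0,0,0,-1],[0,0,0,0,0,0,-1]]' 40; python3 st.py
python3 - <<'E'
from h import *
s=r.sense();np.save('w21.npy',np.r_[s['eef_pos'],s['tcp_rot']])
a=cams.grab_frame('wrist');cv2.imwrite('pics/w21f.png',a);cv2.imwrite('pics/w21.png',cv2.resize(a[160:280,0:190],None,fx=4.2,fy=4.2,interpolation=cv2.INTER_CUBIC))
s=cams.grab_frame('scene');cv2.imwrite('pics/s21.png',cv2.resize(s[140:230,190:300],None,fx=6,fy=6,interpolation=cv2.INTER_CUBIC))
E
```

```text
clock: 29.83
eef_pos: [637.0, 108.2, 94.9]
tcp_rot: [-1.57, -0.021, 0.189]
contact_force: [6.3, 0.9, -3.6]
opening: 0.156
trig 11.987780743312982 lat -0.23075868153468593 z 94.874795094718 rot [-89.96  -1.18  10.81] F along ex -6.318170226130439 [ 6.26  0.9  -3.62] op 0.15596317608634602 t 29.8333
```

View pics/w21.png

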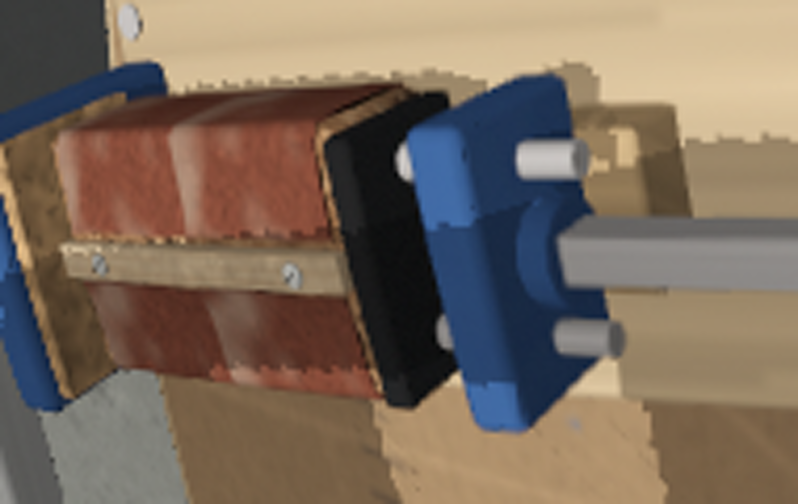

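View pics/s21.png

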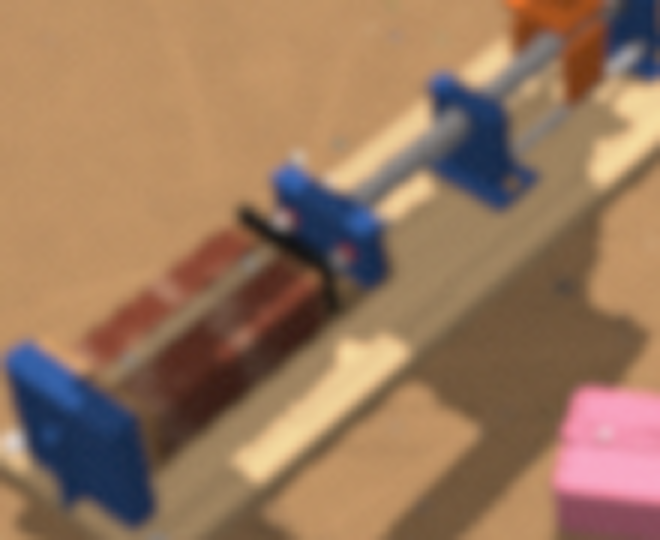

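Run:
```python
from meas import *
w=np.load('w21.npy');rep('now',(w[:3],w[3:]),padf=(388,405),padr=(413,406),jf=(483,430),jr=(525,431),padtop=(328,150),jtop=(410,128),jtopr=(462,129))
```

```text
now {'padf': array([53. , 27.5]), 'padr': array([45.8, 27.1]), 'jf': array([28.5, 31. ]), 'jr': array([17.7, 30.3]), 'padtop': array([ 51.6, -25.2]), 'jtop': array([ 28.6, -28.9]), 'jtopr': array([ 16.1, -28.5])}
```

```bash
python3 -m crank '[[0,0,0.2,-0.15,0,0,-1],[0,0,0.2,-0.15,0,0,-1],[0,0,0.2,-0.15,0,0,-1],[0,0,0.2,-0.15,0,0,-1],[0,0,0.2,-0.1,0,0,-1],[0,0,0,-0.05,0,0,-1],[0,0,0,0,0,0,-1],[0,0,0,0,0,0,-1],[0,0,0,0,0,0,-1],[0,0,0,0,0,0,-1]]' 40; python3 st.py
python3 - <<'E'
from h import *
s=r.sense();np.save('w22.npy',np.r_[s['eef_pos'],s['tcp_rot']])
a=cams.grab_frame('wrist');cv2.imwrite('pics/w22f.png',a);cv2.imwrite('pics/w22.png',cv2.resize(a[160:280,0:190],None,fx=4.2,fy=4.2,interpolation=cv2.INTER_CUBIC))
s=cams.grab_frame('scene');cv2.imwrite('pics/s22.png',cv2.resize(s[140:230,190:300],None,fx=6,fy=6,interpolation=cv2.INTER_CUBIC))
E
```

```text
clock: 30.77
eef_pos: [636.2, 108.0, 94.9]
tcp_rot: [-1.57, -0.014, 0.189]
contact_force: [7.7, 1.2, -4.4]
opening: 0.157
trig 12.796714165600747 lat -0.22474115300044795 z 94.85171606598006 rot [-89.96  -0.83  10.81] F along ex -7.79091877219261 [ 7.7   1.23 -4.4 ] op 0.1573223597711947 t 30.7667
```

View pics/w22.png

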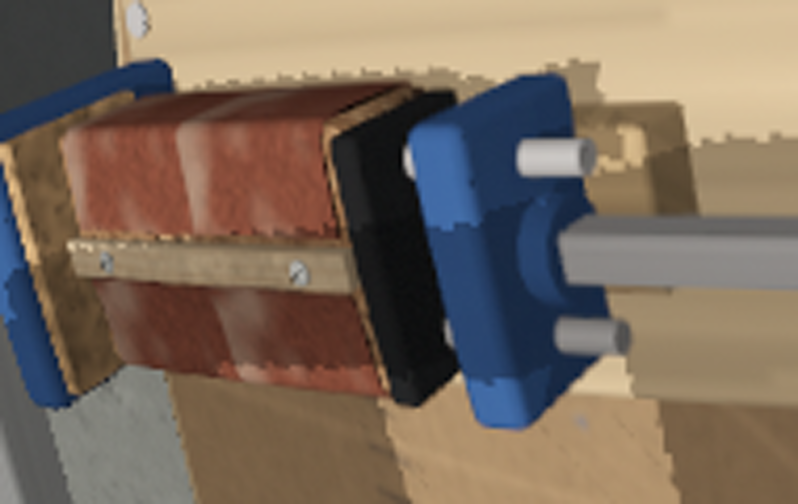

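View pics/s22.png

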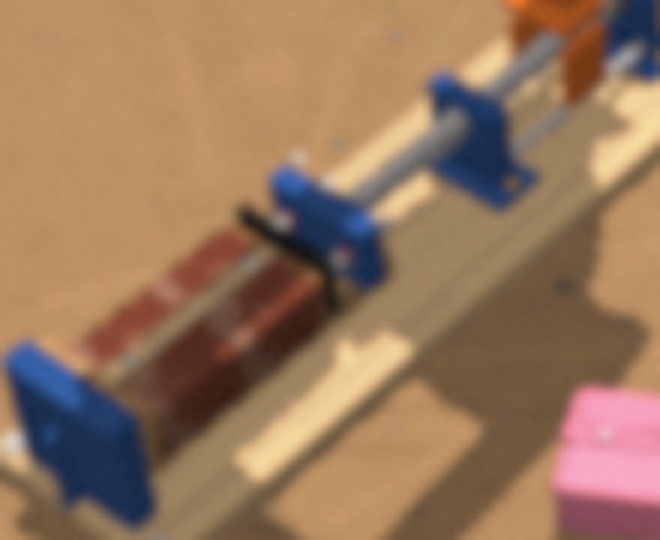

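```bash
python3 -m crank '[[0,0,0.15,-0.15,0,0,-1],[0,0,0.15,-0.15,0,0,-1],[0,0,0.15,-0.15,0,0,-1],[0,0,0.15,-0.15,0,0,-1],[0,0,0.15,-0.15,0,0,-1],[0,0,0.1,-0.1,0,0,-1],[0,0,0.1,-0.1,0,0,-1],[0,0,0,0,0,0,-1],[0,0,0,0,0,0,-1],[0,0,0,0,0,0,-1]]' 40; python3 st.py
python3 - <<'E'
from h import *
s=r.sense();np.save('w23.npy',np.r_[s['eef_pos'],s['tcp_rot']])
a=cams.grab_frame('wrist');cv2.imwrite('pics/w23f.png',a);cv2.imwrite('pics/w23.png',cv2.resize(a[160:280,0:190],None,fx=4.2,fy=4.2,interpolation=cv2.INTER_CUBIC))
s=cams.grab_frame('scene');cv2.imwrite('pics/s23.png',cv2.resize(s[140:230,190:300],None,fx=6,fy=6,interpolation=cv2.INTER_CUBIC))
E
```

```text
clock: 31.7
eef_pos: [635.5, 107.9, 94.9]
tcp_rot: [-1.57, -0.014, 0.189]
contact_force: [5.4, 0.6, -4.7]
opening: 0.161
trig 13.454646047649504 lat -0.2531579647181206 z 94.85028886830143 rot [-89.97  -0.8   10.81] F along ex -5.382744407040772 [ 5.36  0.64 -4.72] op 0.16112885552492 t 31.7
```

View pics/w23.png

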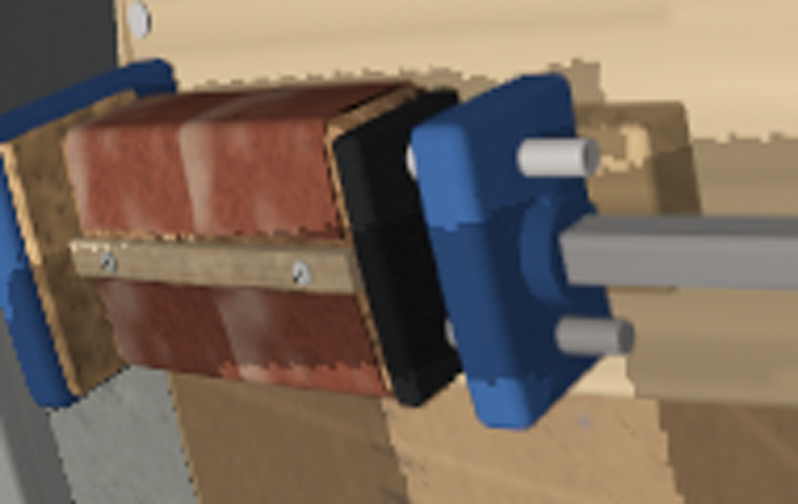

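View pics/s23.png

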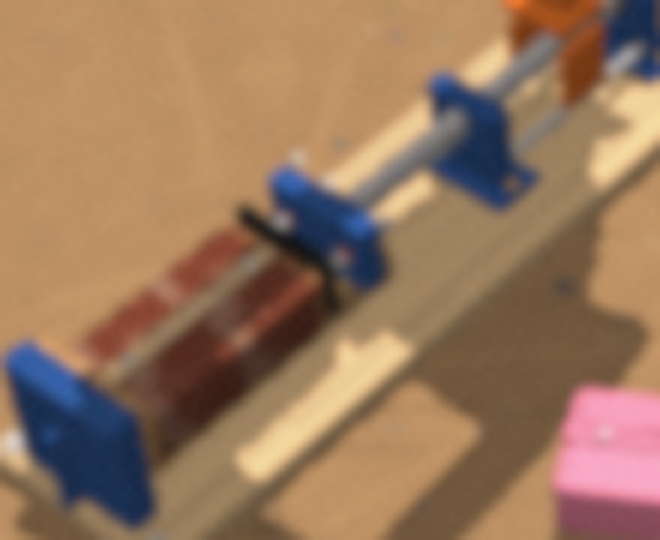

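```bash
python3 -m crank '[[0,0,0,-0.2,0,0,-1],[0,0,0,-0.2,0,0,-1],[0,0,0,-0.2,0,0,-1],[0,0,0,-0.2,0,0,-1],[0,0,0,-0.2,0,0,-1],[0,0,0,-0.2,0,0,-1],[0,0,0,-0.2,0,0,-1],[0,0,0,-0.2,0,0,-1],[0,0,0,-0.2,0,0,-1],[0,0,0,-0.2,0,0,-1]]' 40; python3 st.py
python3 - <<'E'
from h import *
s=r.sense();np.save('w24.npy',np.r_[s['eef_pos'],s['tcp_rot']])
a=cams.grab_frame('wrist');cv2.imwrite('pics/w24f.png',a);cv2.imwrite('pics/w24.png',cv2.resize(a[160:280,0:190],None,fx=4.2,fy=4.2,interpolation=cv2.INTER_CUBIC))
s=cams.grab_frame('scene');cv2.imwrite('pics/s24.png',cv2.resize(s[140:230,190:300],None,fx=6,fy=6,interpolation=cv2.INTER_CUBIC))
E
python3 st.py
```

```text
clock: 32.63
eef_pos: [630.6, 106.9, 95.0]
tcp_rot: [-1.57, -0.042, 0.189]
contact_force: [13.1, 2.7, -9.3]
opening: 0.156
trig 18.497497370361373 lat -0.20093783052576208 z 94.9726284244641 rot [-89.98  -2.41  10.81] F along ex -13.391604220248668 [13.11  2.74 -9.26] op 0.15571821340273834 t 32.6333
trig 18.637177166484122 lat -0.2080701214731774 z 94.9785293865068 rot [-89.98  -2.4   10.81] F along ex -13.848179536066624 [13.69  2.16 -8.59] op 0.15438970922304177 t 32.7333
```

View pics/w24.png

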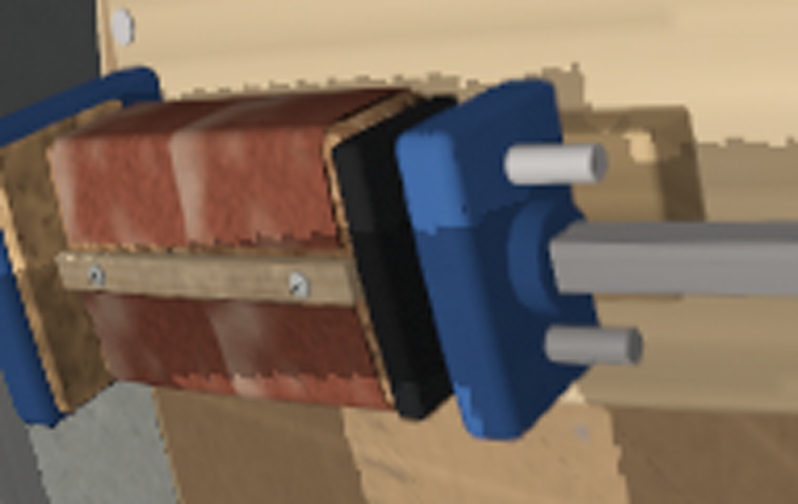

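View pics/s24.png

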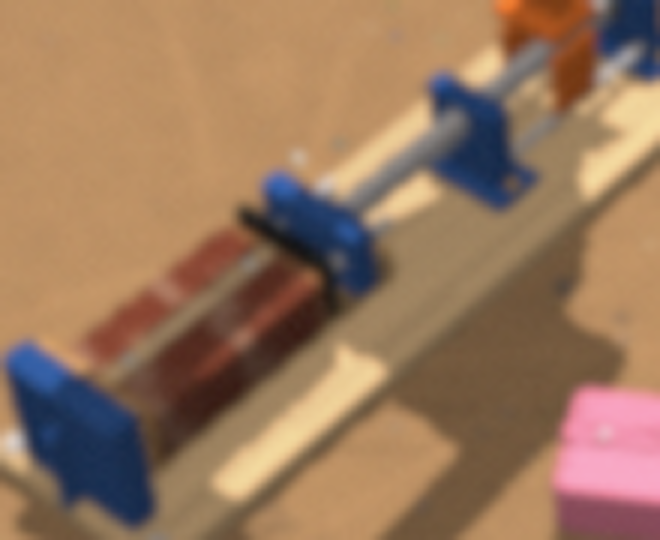

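Run:
```python
from meas import *
w=np.load('w24.npy');rep('now',(w[:3],w[3:]),padf=(396,416),padr=(420,416),jf=(470,438),jr=(512,440),padtop=(330,154),jtop=(398,137),jtopr=(448,138))
w=np.load('w23.npy');rep('prev',(w[:3],w[3:]),padf=(396,403),padr=(420,404),jf=(485,427),jr=(525,428),padtop=(332,146),jtop=(412,127),jtopr=(463,129))
from h import *
for n in ('s20','s21','s23','s24'):
    im=cv2.imread(f'pics/{n}.png');b=im.astype(int);m=(b[...,2]-np.maximum(b[...,0],b[...,1])>40);m[:, :270]=0;m[:160]=0;m[300:]=0;m[:,390:]=0
    print(n,m.sum(), (b[160:300,270:390,2]-b[160:300,270:390,1]).max())
```

```text
now {'padf': array([53.8, 27.5]), 'padr': array([47.1, 27. ]), 'jf': array([35.5, 30.9]), 'jr': array([25. , 30.6]), 'padtop': array([ 53.5, -25.6]), 'jtop': array([ 35. , -28.4]), 'jtopr': array([ 23.1, -27.9])}
prev {'padf': array([53.3, 27.5]), 'padr': array([46.4, 27.2]), 'jf': array([30.3, 30.9]), 'jr': array([20. , 30.3]), 'padtop': array([ 53.1, -25.6]), 'jtop': array([ 30.7, -28.8]), 'jtopr': array([ 18.2, -28.2])}
s20 1800 67
s21 1516 64
s23 1563 63
s24 1823 64
```

```bash
python3 -m crank '[[0,0,0,-0.12,0,0,-1],[0,0,0,-0.12,0,0,-1],[0,0,0,-0.12,0,0,-1],[0,0,0,-0.12,0,0,-1],[0,0,0,-0.12,0,0,-1],[0,0,0,-0.12,0,0,-1],[0,0,0,-0.12,0,0,-1],[0,0,0,-0.12,0,0,-1],[0,0,0,-0.12,0,0,-1],[0,0,0,-0.12,0,0,-1]]' 40; python3 st.py
python3 - <<'E'
from h import *
s=r.sense();np.save('w25.npy',np.r_[s['eef_pos'],s['tcp_rot']])
a=cams.grab_frame('wrist');cv2.imwrite('pics/w25f.png',a);cv2.imwrite('pics/w25.png',cv2.resize(a[160:280,0:190],None,fx=4.2,fy=4.2,interpolation=cv2.INTER_CUBIC))
s=cams.grab_frame('scene');cv2.imwrite('pics/s25.png',cv2.resize(s[140:230,190:300],None,fx=6,fy=6,interpolation=cv2.INTER_CUBIC))
E
python3 st.py
```

```text
clock: 33.57
eef_pos: [631.3, 107.1, 95.3]
tcp_rot: [-1.571, -0.063, 0.189]
contact_force: [11.7, 1.8, -8.0]
opening: 0.155
trig 17.736976106847607 lat -0.21578189023362143 z 95.33595761107311 rot [-89.99  -3.61  10.8 ] F along ex -11.851572878064678 [11.73  1.76 -8.  ] op 0.15457262439607397 t 33.5667
trig 17.721311738268696 lat -0.21059164008734468 z 95.3605574443946 rot [-89.99  -3.62  10.8 ] F along ex -12.524844746840243 [12.38  1.96 -8.36] op 0.15894280224486487 t 33.6667
```

View pics/w25.png

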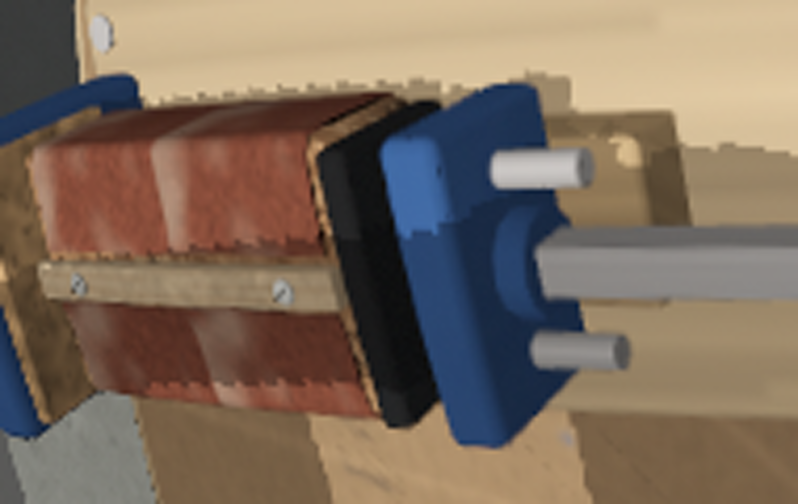

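View pics/s25.png

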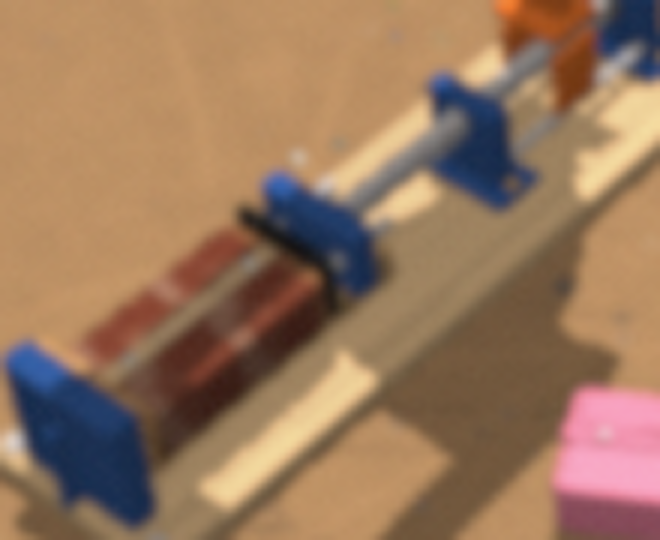

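```bash
python3 - <<'E'
from meas import *
w=np.load('w25.npy');rep('now',(w[:3],w[3:]),padf=(381,424),padr=(405,426),jf=(455,445),jr=(498,446),padtop=(317,160),jtop=(381,145),jtopr=(432,147))
from h import *
f=lambda n,jj,pp:None
# jaw top-left corner in scene crops for displacement
E
python3 - <<'E'
import cv2
a=cv2.imread('pics/s24.png');b=cv2.imread('pics/s25.png')
cv2.imwrite('pics/cmp.png',cv2.hconcat([cv2.resize(x[150:320,200:420],None,fx=1.8,fy=1.8) for x in(a,b)]))
E
```

```text
now {'padf': array([54.1, 27.5]), 'padr': array([47.6, 27.5]), 'jf': array([36. , 30.8]), 'jr': array([25.3, 30.3]), 'padtop': array([ 52.7, -25.6]), 'jtop': array([ 35.6, -28. ]), 'jtopr': array([ 23.7, -27.3])}
```

View pics/cmp.png

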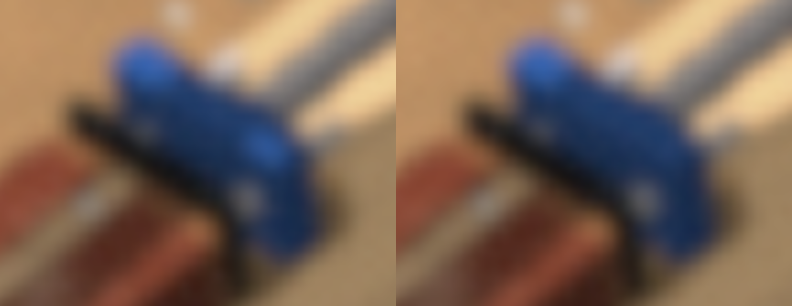

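```bash
python3 -m crank '[[0,0,0.2,-0.1,0,0,-1],[0,0,0.2,-0.1,0,0,-1],[0,0,0.2,-0.1,0,0,-1],[0,0,0.1,-0.1,0,0,-1],[0,0,0.1,-0.1,0,0,-1],[0,0,0.1,-0.1,0,0,-1],[0,0,0.1,-0.1,0,0,-1],[0,0,0.1,-0.1,0,0,-1],[0,0,0.1,-0.1,0,0,-1],[0,0,0.1,-0.1,0,0,-1]]' 40; python3 st.py
python3 - <<'E'
from h import *
s=r.sense();np.save('w26.npy',np.r_[s['eef_pos'],s['tcp_rot']])
a=cams.grab_frame('wrist');cv2.imwrite('pics/w26f.png',a);cv2.imwrite('pics/w26.png',cv2.resize(a[160:280,0:190],None,fx=4.2,fy=4.2,interpolation=cv2.INTER_CUBIC))
E
python3 st.py
```

```text
clock: 34.5
eef_pos: [631.2, 107.1, 95.3]
tcp_rot: [-1.571, -0.055, 0.189]
contact_force: [9.8, 2.2, -7.9]
opening: 0.156
trig 17.849524500546806 lat -0.22627005564814712 z 95.26605631062343 rot [-89.99  -3.18  10.81] F along ex -10.049210054827604 [ 9.82  2.16 -7.89] op 0.1562272154094528 t 34.5
trig 17.83990253614985 lat -0.18245509825607803 z 95.29995096009493 rot [-90.    -3.18  10.8 ] F along ex -10.93157076149281 [10.59  2.85 -7.25] op 0.15531587166394278 t 34.55
```

View pics/w26.png

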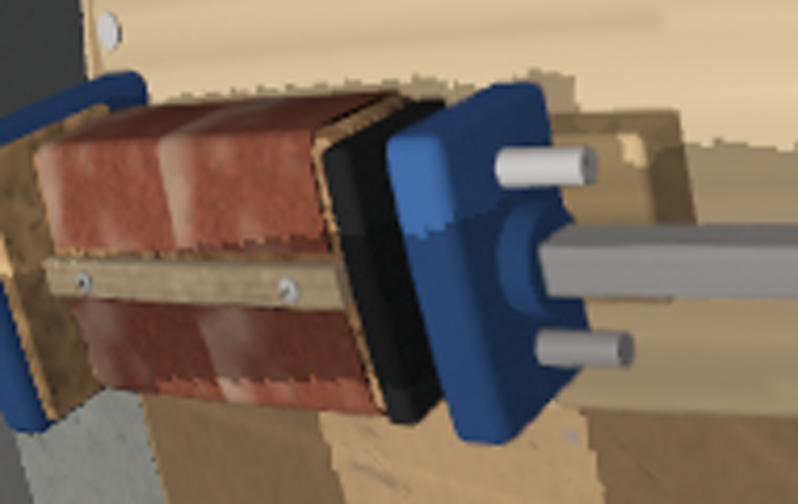

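```bash
python3 -m crank '[[0,0,0.2,-0.03,0,0,-1],[0,0,0.2,-0.03,0,0,-1],[0,0,0.2,-0.03,0,0,-1],[0,0,0.1,-0.05,0,0,-1],[0,0,0.1,-0.07,0,0,-1],[0,0,0.1,-0.08,0,0,-1],[0,0,0.1,-0.08,0,0,-1],[0,0,0.1,-0.08,0,0,-1],[0,0,0.1,-0.08,0,0,-1],[0,0,0.1,-0.08,0,0,-1]]' 40; python3 st.py
python3 - <<'E'
from h import *
s=r.sense();np.save('w27.npy',np.r_[s['eef_pos'],s['tcp_rot']])
a=cams.grab_frame('wrist');cv2.imwrite('pics/w27f.png',a);cv2.imwrite('pics/w27.png',cv2.resize(a[160:280,0:190],None,fx=4.2,fy=4.2,interpolation=cv2.INTER_CUBIC))
s=cams.grab_frame('scene');cv2.imwrite('pics/s27.png',cv2.resize(s[140:230,190:300],None,fx=6,fy=6,interpolation=cv2.INTER_CUBIC))
from meas import *
w=np.load('w26.npy');rep('26',(w[:3],w[3:]),padf=(385,420),jf=(459,442),padtop=(323,157),jtop=(387,143))
E
python3 st.py
```

```text
clock: 35.38
eef_pos: [632.3, 107.3, 95.2]
tcp_rot: [-1.571, -0.043, 0.189]
contact_force: [9.1, 1.4, -7.2]
opening: 0.156
trig 16.682298610874312 lat -0.21155387345160326 z 95.23089851324981 rot [-90.    -2.48  10.81] F along ex -9.205641105451754 [ 9.1   1.42 -7.19] op 0.15562216887351968 t 35.3833
26 {'padf': array([54.2, 27.3]), 'jf': array([36.1, 30.8]), 'padtop': array([ 52.5, -25.8]), 'jtop': array([ 35.4, -27.9])}
trig 16.695037864134463 lat -0.17600950118540662 z 95.21059335232884 rot [-90.    -2.48  10.81] F along ex -8.94168229224634 [ 8.9   1.05 -7.39] op 0.16050686124365185 t 35.4833
```

View pics/w27.png

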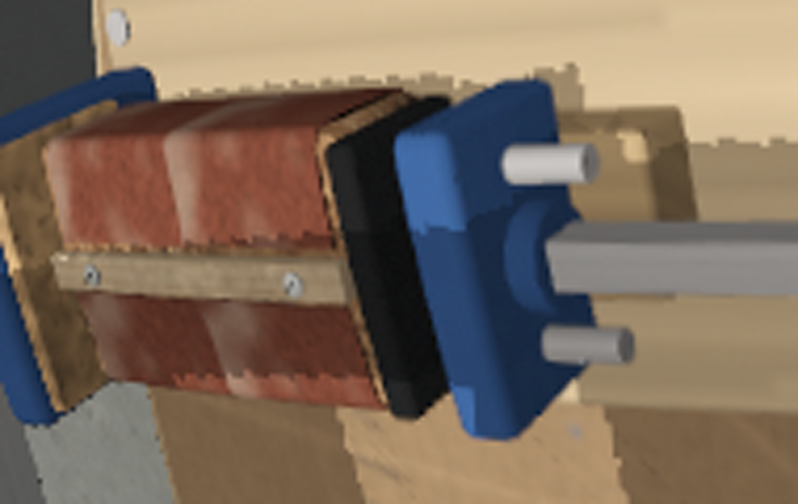

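View pics/s27.png

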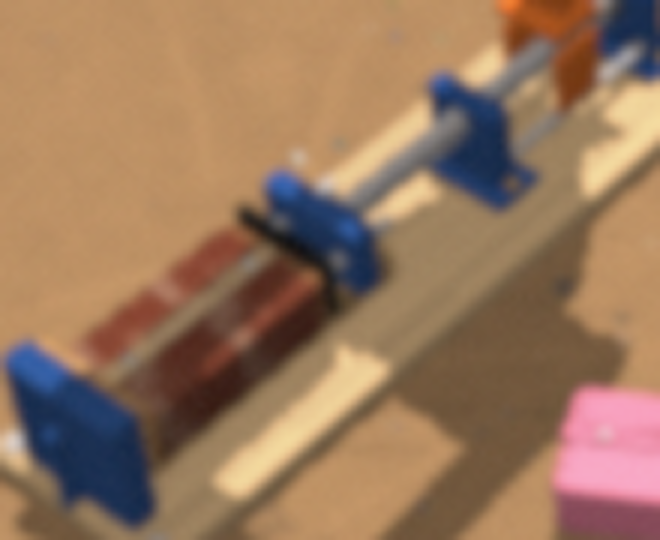

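Run:
```python
from meas import *
w=np.load('w27.npy');rep('27',(w[:3],w[3:]),padf=(391,416),jf=(468,438),padtop=(329,153),jtop=(396,138))
w=np.load('w24.npy');rep('24',(w[:3],w[3:]),padf=(393,416),jf=(470,438),padtop=(330,153),jtop=(398,137))
```

```text
27 {'padf': array([53.4, 27.6]), 'jf': array([34.2, 31. ]), 'padtop': array([ 51.9, -25.8]), 'jtop': array([ 33.8, -28.2])}
24 {'padf': array([54.6, 27.5]), 'jf': array([35.5, 30.9]), 'padtop': array([ 53.4, -25.8]), 'jtop': array([ 35. , -28.4])}
```

```bash
python3 - <<'E'
from h import *
print(order.sign_off())
E
python3 st.py
```

```text
the job is handed in; nothing more can be done
None
the job is handed in; nothing more can be done
```

I handed the job in at about 35.5 s, with the block seated, the pad pressed in roughly half its travel, and the gripper still holding the trigger forward.

- **Block:** I picked the reddish-brown block with the pale band and laid it lengthwise on the rest. I pushed it until it stopped against the cork jaw, where the force rose to about 5 N and the advance stopped, then let go. A picture afterwards placed its front end at clamp x of about 160 mm, where the jaw face is.
- **Clamp:** I gave three strokes and then a fourth that I held, all with the trigger pinched from above. The jaw and rod were never touched.
- **Last checks:**
  - The trigger stood at about 16.7 mm and was steady, with about 9 N on the tool.
  - No red showed on the pins in the scene camera.
  - The wrist camera put the pad 12 to 13 mm in. The force on its own suggests slightly less, about 11 to 12 mm, so it may be 1 to 2 mm past half. Its peak was about 14 mm, well short of the 22 mm where it bottoms.

**What disagreed:**
- The fingertips stood roughly 25 mm farther back than the stated nose length suggests. My first closing passed over the block without any contact force, and I corrected it by going lower.
- The tool was tilted about 2.5° under the push at the end.
- My automatic count of red pixels did not fall, because it caught other reddish areas. I judged the pins by eye instead.

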